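Press a batch of heat sinks in the trigger clamp and count it

TASK

Press the release of the bench clamp until its jaw has slid fully home. Lay all the heat-sink bars side by side across the middle of the bed between the jaws, pump the trigger until the sprung pad is clearly pushed in and grips the whole batch, and with the batch gripped work the tally counter's lever down to its stop and let it spring back. Then press the release again until the jaw is fully home, and lay every bar flat in the tray, not stacked, leaving the other things on the bench alone.

Things in the scene. Friction and masses are not known exactly. Their poses are not given: they have to be found in the camera images.
- clamp: bench quick clamp, fixed to the bench. Origin on the bench top under it; x = the way the jaw advances (to the fixed jaw), z up. Aluminium bed 90 mm wide, its top 6 mm above the bench. Bars go across the bed between the jaws, centred on y = 0, long axis along the clamp's y. Grey ratchet housing from x = -175 to -70 mm, top at 56 mm, with an upright black post and steel trigger on it.
- fixed_face (a point): middle of the foot of the fixed jaw's gripping face, on the bed: clamp x = +107 mm, 6 mm above the bench. The fixed jaw is a dark steel block 66 mm wide, 48 mm high above the bed. The free opening from here back to the pad's face is 125 mm when the jaw is home; three bars side by side take 102 mm.
- pad_face (a point): centre of the face of the black rubber pad in front of the moving jaw (56 mm wide, 8 to 48 mm above the bench); clamp x = -18 mm when the jaw is home. It moves with the jaw and is sprung against it.
- jaw (a joint): travel of the moving jaw, m: 0 = fully home (open), grows as it advances, up to 0.085. A ratchet with 8 mm teeth keeps it at about 0.0073 + 0.008 k. Starts part-way advanced. A light spring slides it home (about 0.1 m/s, 1 s) while the release is held down.
- pad (a joint): how far the sprung pad is pushed into the jaw, m: 0 = fully out, 0.016 = fully in; 2 N to start moving, 8 N fully in. It grips the batch from 0.004 on.
- trigger (a joint): travel of the trigger, m: 0 = rest, 0.020 = fully squeezed towards the post; springs back. Each full squeeze (0.018 or more) and full return (below 0.002) advances the jaw one 8 mm tooth; a part squeeze may do nothing. 5 to 8 N, about 20 N in all when the pad presses. Damped: allow about half a second each way.
- trigger_grip (a point): point in the trigger blade (steel upright, 12 mm thick along clamp x, 30 mm wide, top at 118 mm), 105 mm above the bench; at rest 34 mm behind (clamp -x of) post_grip, moves towards it when squeezed. Blade and post are 47 mm thick together at rest, 27 mm squeezed: a gripper can close on both from above, one finger behind the blade, one before the post.
- post_grip (a point): point in the middle of the fixed black grip post (14 mm thick along clamp x, 30 mm wide, top at 126 mm), 105 mm above the bench. Keep fingertips above 60 mm here (housing).
- release_pad (a point): centre of the top of the release lever's steel thumb pad (30 mm along clamp x, 44 mm wide) at the clamp's rear end, about 72 mm above the bench. Press it straight down 20 to 28 mm (under 12 N) and keep it down until the jaw is home; it springs back up.
- release (a joint): angle of the release lever, rad: 0 = up (ratchet holds), 0.34 = fully down; free from about 0.17 on. Springs back.
- counter: tally counter, grey box 90 x 70 x 45 mm with blank number drums, fixed to the bench. Origin under its centre; its thumb lever points to its -x.
- count_pad (a point): centre of the top of the counter lever's steel thumb pad (28 x 40 mm), about 104 mm above the bench at rest, 90 mm from its hinge; goes down about 52 mm to its stop, moving about 10 mm outwards (counter -x) on the way.
- count_lever (a joint): angle of the counter's lever, rad: 0 = up at rest, 0.6 = down at its stop; counts as at the stop from 0.54. Sprung, 2 to 4 N at the pad; springs back by itself.
- tray: open blue plastic tray, fixed, 160 mm along its x, 260 mm along its y, walls 4 mm thick and 22 mm high, floor 4 mm thick. Origin under its centre.
- sink0: finned heat-sink bar of dark anodised aluminium, 60 mm long (its x axis), square section 34 x 34 mm, fins on all long sides; lies on any long face. Origin at its centre. About 0.12 kg. 4 identical bars, 2 or 3 present in a run (absent ones read None). Starts on the bench left of the clamp. Grip it across its length, fingers on the two ends, so that bars can lie side by side.
- sink1: finned heat-sink bar of dark anodised aluminium, 60 mm long (its x axis), square section 34 x 34 mm, fins on all long sides; lies on any long face. Origin at its centre. About 0.12 kg. 4 identical bars, 2 or 3 present in a run (absent ones read None). Starts on the bench left of the clamp. Grip it across its length, fingers on the two ends, so that bars can lie side by side.
- sink2: finned heat-sink bar of dark anodised aluminium, 60 mm long (its x axis), square section 34 x 34 mm, fins on all long sides; lies on any long face. Origin at its centre. About 0.12 kg. 4 identical bars, 2 or 3 present in a run (absent ones read None). Starts on the bench left of the clamp. Grip it across its length, fingers on the two ends, so that bars can lie side by side.
- sink3: finned heat-sink bar of dark anodised aluminium, 60 mm long (its x axis), square section 34 x 34 mm, fins on all long sides; lies on any long face. Origin at its centre. About 0.12 kg. 4 identical bars, 2 or 3 present in a run (absent ones read None). Starts on the bench left of the clamp. Grip it across its length, fingers on the two ends, so that bars can lie side by side.
- multimeter: bystander: handheld grey meter 150 x 78 x 34 mm lying beyond the clamp. Leave alone.
- screwdriver: bystander: screwdriver lying beyond the clamp. Leave alone.
- solder_reel: bystander: grey reel 60 mm across, 46 mm high. Leave alone.
There are look-alikes about, which are no part of the job. Leave any red look-alike of the sink3 alone.

How it is judged:
By the outcome, as a careful person would: the job done as asked, in the order asked, and still so for the second after the job is handed in, with the robot touching nothing.
Of sink0, sink1, sink2, sink3 only 2 to 3 are there at a start; the rules pass over those that are not, and their reading is None.
At some moment in a run one of sink0, sink1, sink2, sink3 may be knocked a few centimetres aside while the robot is not near it.
Once in a run the grip may slacken for a moment while it holds something.
It also fails if it takes over 210 s, if anything falls off the work surface, if the arm or the gripper's body presses on something with over 40 N, if the wrist force passes 120 N, or if a joint passes its speed limit or range.

ROBOT

A 6-joint arm with a two-finger parallel gripper is mounted at the origin on the work surface. World frame = base frame: x ahead of the robot, y to its left, z up, the work surface at z = 0. Lengths are in mm, angles in rad, forces in N, time in s.
With the tool pointing down it reaches from about 350 to 875 mm from the base axis. Payload 4.2 kg.
Tool frame: the origin (TCP) lies between the finger pads; the fingertips stand 19 mm ahead of it and the grasp point (between the pads) is the TCP; y points along the fingers, z is the direction in which the jaws open and shut, and the axes are right-handed (so a half turn about y gives the same grasp; the last joint's range is limited). The gripper opens to 85 mm and grips with 20 to 120 N. Pads are 22 mm wide; open, the fingers measure 114 mm over their backs; the gripper's body (76 mm by 85 mm) begins 54 mm behind the grasp point. The pads swing forward as they close: fully open they stand 13 mm farther back than shut.
Start: joints at [-1.084, 0.385, 0.008, 0, -1.194, -0.259], TCP at [141.164, -608.828, 222.912] pointing down, gripper open.
Joint ranges: [-3.14, 3.14], [-1.21, 2.06], [-1.07, 1.41], [-3.16, 2.05], [-2.99, -0.16], [-3.1, 3.1]. Speed limits (rad/s): [2.79, 2.79, 3.14, 3.14, 3.14, 3.14].

INTERFACE

Orientations are given as a unit quaternion [x, y, z, w].
In Python, from bench import arm gives the robot as it stands.
- The arm moves only by the shell command python3 -m inch 'ROWS'. ROWS is JSON, a list of rows, each a list of 7 numbers: the opening, from 0 (shut) to 1 (fully open), then the shift along the tool's x, y, z in cm, then the turn, a rotation vector about the tool's x, y, z in degrees. A call has 1 to 20 rows; each row is the pose to reach, as a shift and turn from the pose commanded when the call began, along the tool's axes at that moment; what a row does not reach only later rows make up. A row lasts 1/12 s, in which the tool goes at most 41.7 mm and 7.16 degrees, less where a joint would pass 70% of its speed; a pose out of reach is approached as far as the arm can. A call with a gripper value outside its range is refused whole. The fingers move at their own pace and stop on an object; the grip force is fixed at half the most. Time passes only in rows, so rows that repeat a pose let the fingers close. It gives the time, the measured TCP pose, the force and the opening at its end, in the units of the state.
- arm.read_state(): the state, without advancing time (a new reading comes with each control period).
- arm.get_image(name): name is "scene" or "top" or "wrist"; returns the picture (480x640x3 uint8, red, green, blue); there is no depth.
- arm.camera_params(name): a dict with "fx", "fy", "cx", "cy" (pixels), "rvec" (rotation vector, rad) and "tvec" (3), from world to camera coordinates, as OpenCV has them. Camera axes: x right, y down, z forward; pixel columns grow to the right and rows downward; lengths in mm; the calibration is good to about 2 mm. A picture is of the moment at which its call begins: read the wrist's pose just before it. camera_params takes no time and is no camera call; for the wrist camera it gives the pose at the moment of the call.
- arm.job_done(): hands the job in, once; it reports no verdict.
Trained networks look in the newest picture that a camera, given by its name, has taken for a name from the list of things; names that differ only in an ending like _2 or _b are one class to them, and where a whole thing is asked for, a point or a joint stands for the part that bears it (a point fixed in the world has none). Each returns a list of dicts, best first, with "conf" (0 to 1); they miss things now and then, are a little off and sometimes report something else, mostly with a low value. They report only what shows in the picture. A call takes as long as a camera call. They do not tell look-alikes from the thing itself.
- arm.masks_of(label, camera): "mask" (480x640 bool, what is visible of it) and "extent" ([left, top, width, height] in pixels, round what is visible of it).
The state is a dict: "clock": time; "joints": joint angles; "joint_vel": joint speeds; "joint_efforts": joint torques, N m; "position": TCP position; "ee_rot": TCP orientation; "contact_force": force on the tool from outside, world axes, zero at the start; "wrist_torque": the same for the moment, N m; "gripper_width": finger opening in mm.
Only numpy, scipy, OpenCV 4.12 (cv2) and the standard library are available. Lean on these libraries where they do the work, as an engineer would, in place of code of your own. Each camera call takes 0.05 s, during which the arm holds its last target.

## Working session

There is one attempt and no reset: what is moved stays moved. The work goes in short steps, Python scripts to look and compute and a shell command to move; the robot and the scene stay as the last step left them, time stands still between calls to the robot, and variables do not carry over. Pictures are saved under pics/ and viewed, and the job is handed in when it is done.

```bash
ls; mkdir -p pics; python3 - <<'E'
from bench import arm
import cv2
s=arm.read_state();print(s)
for n in("scene","top","wrist"):
    cv2.imwrite(f"pics/{n}0.png",arm.get_image(n)[:,:,::-1]);print(n,arm.camera_params(n))
E
```

```text
pics
{'clock': 0.0, 'joints': array([-1.08437270e+00,  3.85554994e-01,  6.59594195e-03, -5.08784930e-04,
       -1.19399610e+00, -2.58569542e-01]), 'joint_vel': array([-0.00058714, -0.00153647, -0.00149878, -0.0001619 ,  0.00028859,
        0.00018687]), 'joint_efforts': array([ 4.63197284e-04, -3.92289019e+01,  1.88391817e+01,  4.18628901e+00,
       -4.76789370e-03, -4.37301736e-06]), 'position': array([ 141.03880734, -608.24555783,  221.80940325]), 'ee_rot': array([-0.70175819, -0.08019639,  0.0804405 ,  0.70330172]), 'contact_force': array([-0.60102531,  0.08718677, -0.09104614]), 'wrist_torque': array([0.05288787, 0.01460207, 0.01399084]), 'gripper_width': 85.15052191722188}
scene {'fx': 544.1944998165044, 'fy': 544.1944998165044, 'cx': 319.7062748361378, 'cy': 239.73022492127754, 'rvec': array([ 1.99476074,  1.20277502, -0.5847911 ]), 'tvec': array([-304.57017231, -278.26905837, 1701.93731031])}
top {'fx': 618.7424883449404, 'fy': 618.7424883449404, 'cx': 309.5316368056323, 'cy': 240.63337186183452, 'rvec': array([ 2.14530912, -2.13768763,  0.16279027]), 'tvec': array([   6.37391245,  597.71756633, 1372.35635053])}
wrist {'fx': 362.02843944102955, 'fy': 362.02843944102955, 'cx': 312.1881114553541, 'cy': 234.8217961731381, 'rvec': array([-1.83248944, -2.30771865, -0.33491441]), 'tvec': array([624.4623207 , -35.81346727, 379.4554758 ])}
```

View pics/scene0.png

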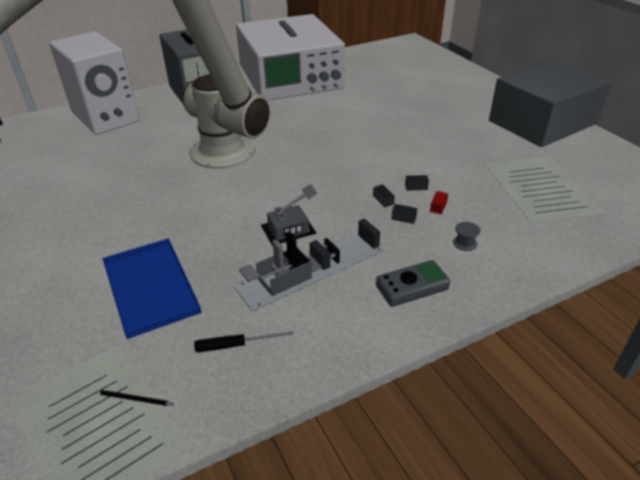

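View pics/top0.png

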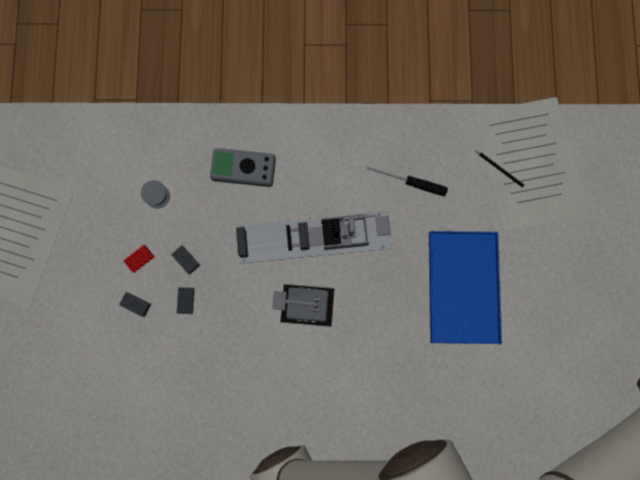

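View pics/wrist0.png

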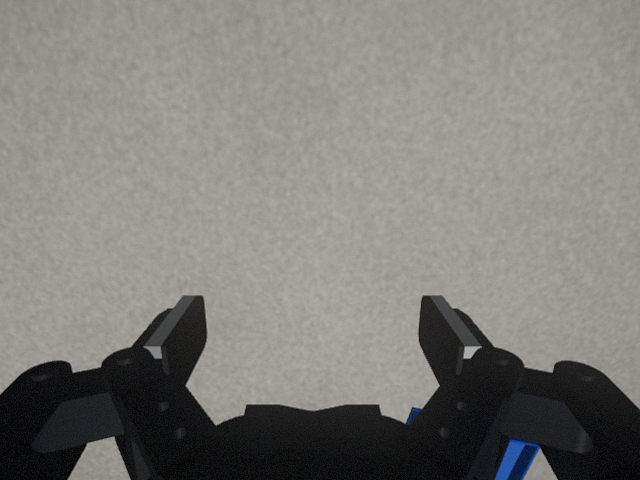

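The pictures show three dark bars in the top view at about (186,260), (135,304) and (186,300). The red block at (139,259) is the look-alike, so I leave it alone. The clamp is at (315,240) with its release on the right (383,225), the counter at (307,305) and the tray at (464,287).

```bash
cat > h.py <<'E'
from bench import arm
import numpy as np, cv2
from scipy.spatial.transform import Rotation as R
def cam(n):
    p=arm.camera_params(n);K=np.array([[p['fx'],0,p['cx']],[0,p['fy'],p['cy']],[0,0,1]])
    return K,R.from_rotvec(p['rvec']).as_matrix(),np.array(p['tvec'])
def bp(c,u,v,z):
    K,r,t=c;d=r.T@np.linalg.inv(K)@np.array([u,v,1.]);o=-r.T@t
    return o+d*(z-o[2])/d[2]
def pj(c,P):
    K,r,t=c;q=(K@(r@np.atleast_2d(P).T+t[:,None])).T;return q[:,:2]/q[:,2:]
def rect(m):
    c,_=cv2.findContours(m.astype(np.uint8),cv2.RETR_EXTERNAL,cv2.CHAIN_APPROX_NONE)
    return cv2.minAreaRect(max(c,key=cv2.contourArea))
def to_tool(s,dP): # world vector -> tool axes cm
    return R.from_quat(s['ee_rot']).inv().apply(dP)/10
E
python3 - <<'E'
from h import *
c=cam("top");arm.get_image("top")
im=arm.get_image("top")
for l,z in(("sink0",34),("counter",45),("tray",22),("clamp",6),("release_pad",72),("count_pad",104),("trigger",118),("jaw",48),("pad",48),("fixed_face",54)):
    try:
        for d in arm.masks_of(l,"top")[:5]:
            m=d['mask'];r=rect(m);print(l,round(d['conf'],2),np.round(r[0],1),np.round(r[1],1),round(r[2],1),"->",bp(c,*r[0],z).round(1),im[m].mean(0).round())
    except Exception as e: print(l,e)
g=cv2.resize(im[190:340,225:400],None,fx=4.5,fy=3.9,interpolation=cv2.INTER_CUBIC);cv2.imwrite("pics/c1.png",g[:,:,::-1])
g=cv2.resize(im[230:330,100:225],None,fx=6,fy=6,interpolation=cv2.INTER_CUBIC);cv2.imwrite("pics/c2.png",g[:,:,::-1])
E
```

```text
sink0 0.95 [138.8 258.1] [18.2 28.5] 52.1 -> [557.4 401.3  34. ] [115.  31.  29.]
sink0 0.72 [185.1 300. ] [17.  26.8] 3.6 -> [461.6 291.5  34. ] [49. 51. 54.]
sink0 0.6 [134.7 304.1] [30.  17.4] 26.6 -> [452.  405.8  34. ] [54. 56. 58.]
sink0 0.56 [185.1 259.2] [28.2 15.4] 48.4 -> [555.3 294.7  34. ] [50. 53. 55.]
counter 0.86 [302.8 304.2] [61.3 40.7] 4.8 -> [452.5  23.1  45. ] [65. 67. 68.]
counter 0.69 [313.2 236.9] [ 39.6 153.9] 84.2 -> [606.5   0.   45. ] [ 98. 100. 102.]
tray 0.66 [464.6 287.6] [113.6  71.7] 89.1 -> [ 493.2 -349.1   22. ] [ 24.  62. 126.]
tray 0.42 [382.5 225.4] [19. 13.] 81.9 -> [ 638.1 -162.    22. ] [96. 96. 99.]
tray 0.17 [294.5 300. ] [18. 45.] 90.0 -> [463.3  42.6  22. ] [90. 89. 92.]
clamp 0.6 [313.1 237.2] [ 38.7 153.6] 84.4 -> [6.119e+02 1.000e-01 6.000e+00] [ 97.  99. 102.]
clamp 0.28 [464.3 286.9] [114.6  72.9] 88.1 -> [ 496.1 -352.4    6. ] [ 25.  62. 126.]
release_pad 0.77 [365.8 222.8] [51.1 20.1] 9.5 -> [ 634.9 -118.4   72. ] [96. 96. 99.]
release_pad 0.72 [349.  228.5] [19. 12.] 90.0 -> [621.7 -80.5  72. ] [83. 82. 86.]
release_pad 0.56 [419.6 
[... 286 characters left out ...]
4 104. ] [85. 84. 88.]
trigger 0.74 [381.8 223.6] [22.9 15.3] 72.5 -> [ 624.7 -149.1  118. ] [96. 96. 99.]
trigger 0.69 [349. 229.] [18. 12.] 90.0 -> [612.5 -77.5 118. ] [83. 82. 86.]
jaw 0.7 [304. 235.] [28. 36.] 90.0 -> [610.4  21.2  48. ] [73. 73. 77.]
jaw 0.68 [313.2 237.3] [ 38.9 153.6] 84.6 -> [6.052e+02 1.000e-01 4.800e+01] [ 97.  99. 102.]
pad 0.64 [313.2 236.5] [ 38.5 153.8] 84.5 -> [6.069e+02 2.000e-01 4.800e+01] [ 97.  99. 102.]
pad 0.62 [302.8 304.7] [61.2 39.7] 5.2 -> [451.4  23.2  48. ] [64. 66. 67.]
pad 0.48 [292.4 237.2] [25.3 12.4] 86.2 -> [605.1  47.8  48. ] [66. 67. 69.]
fixed_face 0.66 [313.4 236.8] [ 39.5 154.8] 84.4 -> [ 6.052e+02 -3.000e-01  5.400e+01] [ 98. 100. 102.]
```

View pics/c1.png

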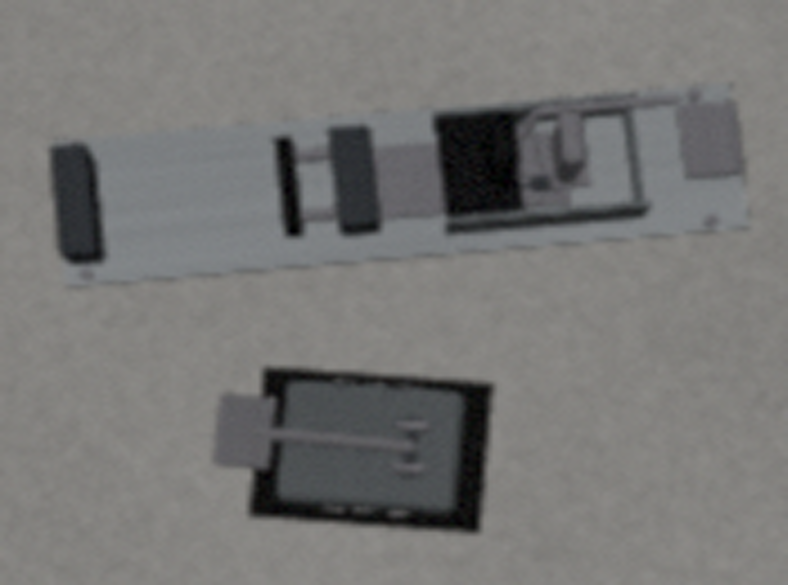

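View pics/c2.png

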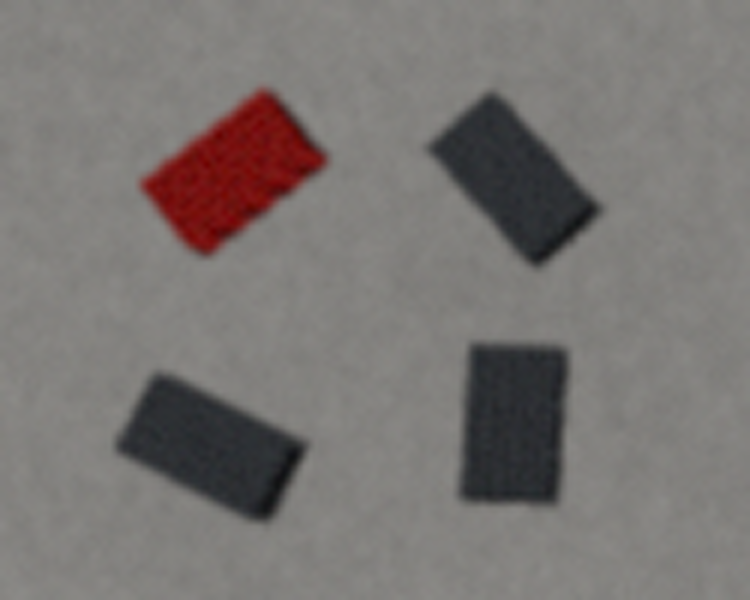

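```bash
python3 - <<'E'
from h import *
c=cam("top")
f=lambda x,y:(225+(x+.5)/4.5-.5,190+(y+.5)/3.9-.5)
P={k:bp(c,*f(*v),6) for k,v in dict(TL=(50,143),BL=(66,287),TR=(733,83),BR=(750,228)).items()}
for k in P:print(k,P[k].round(1))
ax=((P['TL']+P['BL'])-(P['TR']+P['BR']))/2;print("len",np.linalg.norm(ax),"angle x",np.degrees(np.arctan2(ax[1],ax[0])), sum(P.values())/4)
for n,v,z in(("fixed top front-edge L",(90,146),54),("fixed top fe R",(100,258),54),("release",(710,138),72),("pad face T",(276,138),48),("pad face B",(287,236),48),("housing right top",(637,112),56),("housing right bot",(645,212),56),("housing left top",(437,113),56),("hl bot",(447,228),56),("counter pad",(246,431),104),("ctr TL",(285,380),45),("ctr BL",(277,500),45),("ctr TR",(465,390),45),("ctr BR",(455,515),45),("blade",(570,140),118)):
    print(n,bp(c,*f(*v),z).round(1))
E
```

```text
TL [637.5 183.3   6. ]
BL [549.7 173.    6. ]
TR [ 675.9 -176.3    6. ]
BR [ 586.7 -183.8    6. ]
len 360.18276389286575 angle x 96.00857396387025 [612.44615942  -0.95034673   6.        ]
fixed top front-edge L [627.3 157.   54. ]
fixed top fe R [561.1 150.7  54. ]
release [ 629.9 -155.9   72. ]
pad face T [633.5  62.8  48. ]
pad face B [575.2  56.7  48. ]
housing right top [ 648.2 -120.9   56. ]
housing right bot [ 588.9 -124.3   56. ]
housing left top [647.2 -19.2  56. ]
hl bot [579.1 -24.3  56. ]
counter pad [458.2  73.4 104. ]
ctr TL [491.1  57.1  45. ]
ctr BL [421.9  60.4  45. ]
ctr TR [485.6 -33.6  45. ]
ctr BR [413.6 -28.6  45. ]
blade [620.2 -82.6 118. ]
```

```bash
cat >> h.py <<'E'
def plan(P,jaw_deg,kpref=None):
    """print tool-axis shift cm and yaw (about tool y) deg to reach TCP P w/ tool down & jaw axis angle (mod 180)"""
    s=arm.read_state();r=R.from_quat(s['ee_rot'])
    d=to_tool(s,np.array(P)-s['position'])
    outs=[]
    for a in(jaw_deg,jaw_deg+180):
        a=np.radians(a);z=np.array([np.cos(a),np.sin(a),0]);y=np.array([0,0,-1.]);x=np.cross(y,z)
        T=R.from_matrix(np.c_[x,y,z]);rv=(r.inv()*T).as_rotvec(degrees=True)
        outs.append(rv)
    outs.sort(key=lambda v:np.linalg.norm(v))
    print("shift",d.round(2),"turn",outs[0].round(1),"alt",outs[1].round(1),"j6",s['joints'][5].round(2))
def st():
    s=arm.read_state();r=R.from_quat(s['ee_rot']).as_matrix()
    print("t",round(s['clock'],2),"P",s['position'].round(1),"jaw",np.degrees(np.arctan2(r[1,2],r[0,2])).round(1),"tilt",np.degrees(np.arccos(-r[2,1])).round(1),"F",s['contact_force'].round(1),"w",round(s['gripper_width'],1),"j",s['joints'].round(2))
E
python3 - <<'E'
from h import *
st();K,r,t=cam("wrist");print(R.from_quat(arm.read_state()['ee_rot']).as_matrix().round(2));print("cam",-r.T@t,r[2])
plan([630,-156,200],95.7)
plan([630,-156,200],5.7)
E
```

```text
t 0.75 P [ 141.2 -608.8  223. ] jaw 103.1 tilt 0.0 F [ 0.3  0.2 -0.3] w 85.5 j [-1.08  0.38  0.01  0.   -1.19 -0.26]
[[ 0.97  0.   -0.23]
 [ 0.23 -0.    0.97]
 [ 0.   -1.   -0.  ]]
cam [  71.00571921 -625.73156078  373.49506361] [ 0.27508155  0.06477336 -0.95923644]
shift [57.85  2.29 33.07] turn [0.  7.4 0. ] alt [   0.  -172.6   -0. ] j6 -0.26
shift [57.85  2.29 33.07] turn [  0.  -82.6  -0. ] alt [ 0.  97.4  0. ] j6 -0.26
```

```bash
python3 -m inch '[[0,57.8,2.3,33,0,7.4,0],[0,57.8,2.3,33,0,7.4,0],[0,57.8,2.3,33,0,7.4,0],[0,57.8,2.3,33,0,7.4,0],[0,57.8,2.3,33,0,7.4,0],[0,57.8,2.3,33,0,7.4,0],[0,57.8,2.3,33,0,7.4,0],[0,57.8,2.3,33,0,7.4,0],[0,57.8,2.3,33,0,7.4,0],[0,57.8,2.3,33,0,7.4,0],[0,57.8,2.3,33,0,7.4,0],[0,57.8,2.3,33,0,7.4,0],[0,57.8,2.3,33,0,7.4,0],[0,57.8,2.3,33,0,7.4,0],[0,57.8,2.3,33,0,7.4,0],[0,57.8,2.3,33,0,7.4,0],[0,57.8,2.3,33,0,7.4,0],[0,57.8,2.3,33,0,7.4,0],[0,57.8,2.3,33,0,7.4,0],[0,57.8,2.3,33,0,7.4,0]]'
python3 - <<'E'
from h import *
st();c=cam("wrist");im=arm.get_image("wrist");cv2.imwrite("pics/w1.png",im[:,:,::-1])
for d in arm.masks_of("release_pad","wrist")[:4]:
    r=rect(d['mask']);print(round(d['conf'],2),np.round(r[0]),np.round(r[1]),bp(c,*r[0],72).round(1))
st()
E
```

```text
clock: 2.42
position: [629.0, -157.6, 200.1]
ee_rot: [0.706, 0.034, -0.035, -0.706]
contact_force: [-0.5, -0.8, 0.0]
gripper_width: -0.2
t 2.42 P [ 629.  -157.6  200.1] jaw 95.6 tilt 0.0 F [-0.5 -0.8  0. ] w -0.2 j [ 0.    0.44  0.04  0.   -1.17 -1.48]
0.56 [353. 228.] [114.  59.] [ 630.2 -125.1   72. ]
0.5 [598.   3.] [ 6. 82.] [457.5  19.   72. ]
t 2.52 P [ 628.9 -157.9  200.4] jaw 95.6 tilt 0.0 F [ 0.6 -0.4  0.6] w 0.1 j [ 0.    0.44  0.04  0.   -1.17 -1.48]
```

View pics/w1.png

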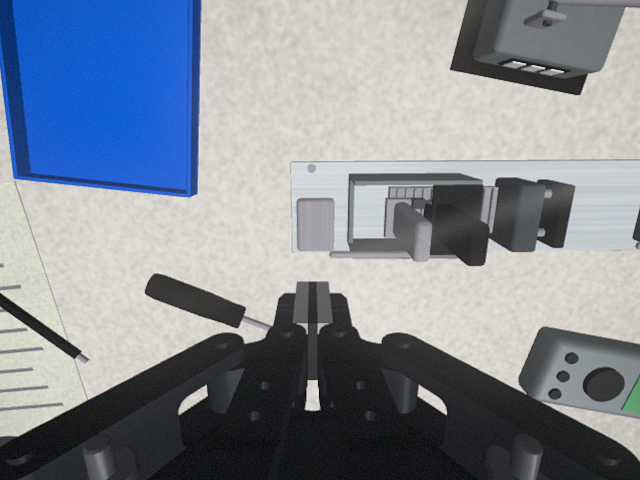

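```bash
python3 - <<'E'
from h import *
c=cam("wrist")
for n,u,v,z in(("rel",315.5,224.5,72),("bedNW",290,161,6),("bed W bot",293,253,6),("bed top R",635,160,6),("blade top r",429,258,118),("blade top l",414,259,118),("post top l",464,263,126),("post top r",487,263,126),("post right up",484,227,126),("hous fr?",349,177,56),("jawtop r",543,182,54),("pad top",573,188,48),("padtop b",571,246,48),("blade tl",395,207,118)):
    print(n,bp(c,u,v,z).round(1))
im=cv2.imread("pics/w1.png");cv2.imwrite("pics/w1c.png",cv2.resize(im[150:290,280:480],None,fx=4,fy=4,interpolation=cv2.INTER_CUBIC))
E
```

```text
rel [ 630.2 -155.5   72. ]
bedNW [ 588.7 -183.1    6. ]
bed W bot [ 679.3 -172.8    6. ]
bed top R [556.  138.4   6. ]
blade top r [634.2 -77.6 118. ]
blade top l [635.9 -87.6 118. ]
post top l [632.7 -56.8 126. ]
post top r [631.2 -41.6 126. ]
post right up [607.1 -49.3 126. ]
hous fr? [ 592.1 -131.9   56. ]
jawtop r [580.8  27.2  54. ]
pad top [583.7  57.6  48. ]
padtop b [634.   71.3  48. ]
blade tl [ 601.3 -106.5  118. ]
```

View pics/w1c.png

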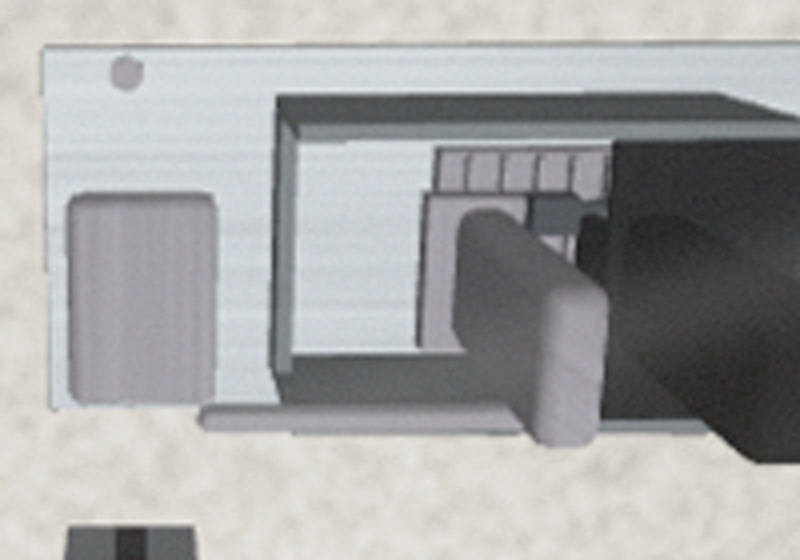

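```bash
python3 -m inch '[[0,0.1,4,0.2,0,0,0],[0,0.1,8,0.2,0,0,0],[0,0.1,10,0.2,0,0,0],[0,0.1,11,0.2,0,0,0],[0,0.1,11.5,0.2,0,0,0],[0,0.1,12,0.2,0,0,0],[0,0.1,12.4,0.2,0,0,0],[0,0.1,12.8,0.2,0,0,0],[0,0.1,13.1,0.2,0,0,0],[0,0.1,13.4,0.2,0,0,0],[0,0.1,13.4,0.2,0,0,0],[0,0.1,13.4,0.2,0,0,0],[0,0.1,13.4,0.2,0,0,0],[0,0.1,13.4,0.2,0,0,0],[0,0.1,13.4,0.2,0,0,0],[0,0.1,13.4,0.2,0,0,0],[0,0.1,13.4,0.2,0,0,0],[0,0.1,13.4,0.2,0,0,0],[0,0.1,13.4,0.2,0,0,0],[0,0.1,13.4,0.2,0,0,0]]'
python3 - <<'E'
from h import *
st()
im=arm.get_image("wrist");cv2.imwrite("pics/w2.png",im[:,:,::-1])
im=arm.get_image("top");cv2.imwrite("pics/t2.png",cv2.resize(im[190:340,225:400],None,fx=4.5,fy=3.9,interpolation=cv2.INTER_CUBIC)[:,:,::-1])
E
```

```text
clock: 4.18
position: [630.5, -154.8, 65.9]
ee_rot: [0.706, 0.035, -0.035, -0.706]
contact_force: [0.0, -0.5, -0.3]
gripper_width: -0.1
t 4.18 P [ 630.5 -154.8   65.9] jaw 95.7 tilt 0.0 F [ 0.  -0.5 -0.3] w -0.1 j [ 0.01  0.56 -0.12  0.   -0.89 -1.48]
```

View pics/w2.png

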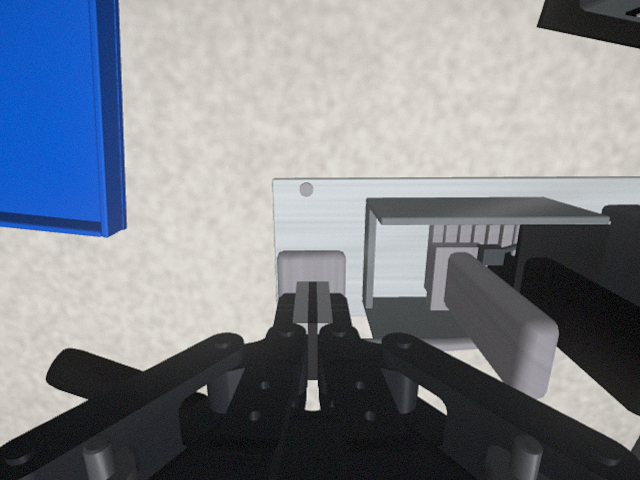

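View pics/t2.png

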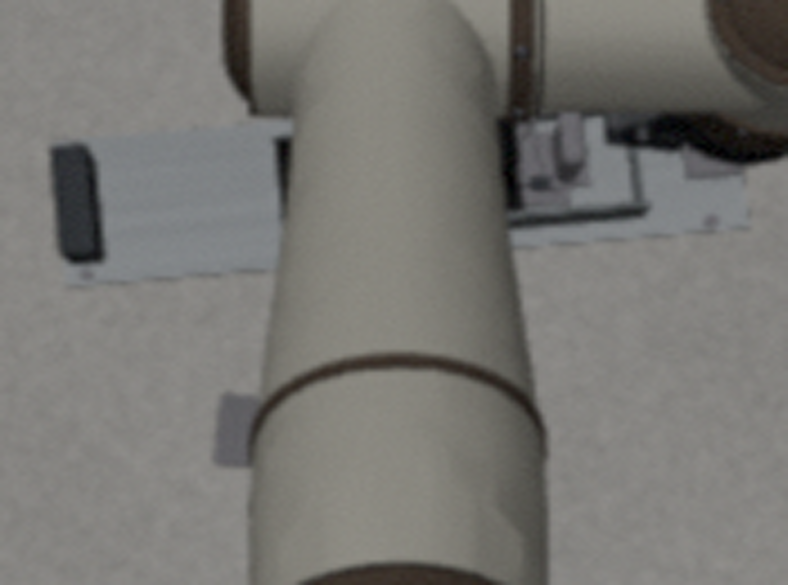

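```bash
python3 - <<'E'
from h import *
im=arm.get_image("scene");cv2.imwrite("pics/s2.png",cv2.resize(im[160:330,200:400],None,fx=4,fy=3.5,interpolation=cv2.INTER_CUBIC)[:,:,::-1])
c=cam("scene");print(pj(c,[[630.5,-154.8,47],[630,-155.5,72],[630.5,-154.8,65.9]]))
c=cam("wrist");print(pj(c,[[630.5,-154.8,47],[630,-155.5,72],[630.5,-154.8,65.9]]))
E
```

```text
[[249.81679753 278.673633  ]
 [248.3132401  270.17400897]
 [248.97825603 272.29496496]]
[[312.97213203 276.90710894]
 [311.65589076 298.16777338]
 [313.08679839 293.2663739 ]]
```

View pics/s2.png

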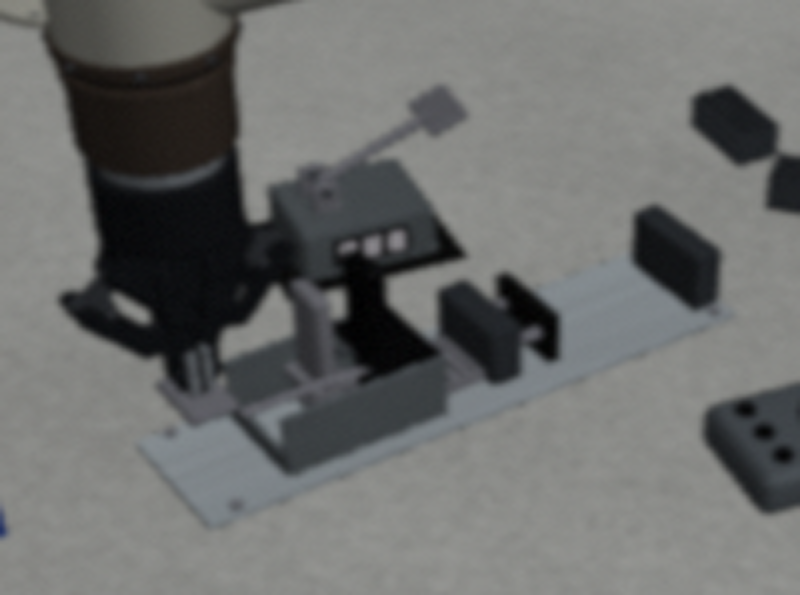

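```bash
python3 -m inch '[[0,0,0.3,0,0,0,0],[0,0,0.6,0,0,0,0],[0,0,0.8,0,0,0,0],[0,0,0.8,0,0,0,0]]'
python3 -m inch '[[0,0,0.3,0,0,0,0],[0,0,0.6,0,0,0,0],[0,0,0.8,0,0,0,0],[0,0,0.8,0,0,0,0]]'
python3 - <<'E'
from h import *
st()
im=arm.get_image("wrist");cv2.imwrite("pics/w3.png",im[:,:,::-1])
im=arm.get_image("scene");cv2.imwrite("pics/s3.png",cv2.resize(im[160:330,200:400],None,fx=4,fy=3.5,interpolation=cv2.INTER_CUBIC)[:,:,::-1])
E
```

```text
clock: 4.67
position: [630.5, -154.8, 57.4]
ee_rot: [-0.706, -0.035, 0.035, 0.706]
contact_force: [1.2, 0.0, 0.8]
gripper_width: 0.2
clock: 5.0
position: [630.4, -154.8, 49.3]
ee_rot: [-0.706, -0.035, 0.035, 0.706]
contact_force: [0.1, -0.9, 1.5]
gripper_width: -0.1
t 5.0 P [ 630.4 -154.8   49.3] jaw 95.7 tilt 0.0 F [ 0.1 -0.9  1.5] w -0.1 j [ 0.01  0.58 -0.13 -0.   -0.86 -1.48]
```

View pics/s3.png

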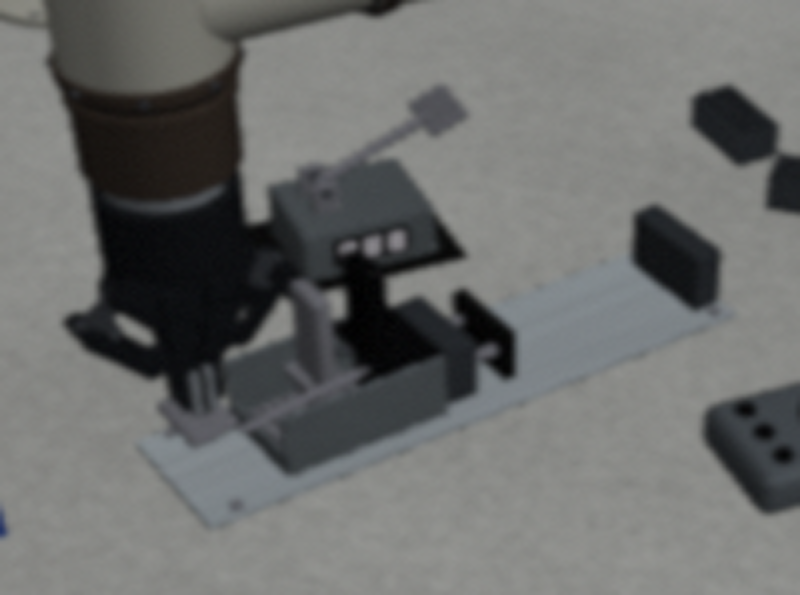

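View pics/w3.png

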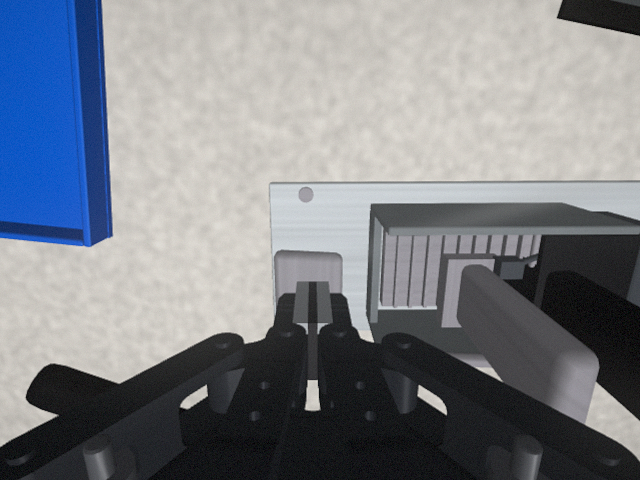

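```bash
python3 -m inch '[[0,0,0.3,0,0,0,0],[0,0,0.4,0,0,0,0],[0,0,0.4,0,0,0,0],[0,0,0.4,0,0,0,0],[0,0,0.4,0,0,0,0],[0,0,0.4,0,0,0,0],[0,0,0.4,0,0,0,0],[0,0,0.4,0,0,0,0],[0,0,0.4,0,0,0,0],[0,0,0.4,0,0,0,0],[0,0,0.4,0,0,0,0],[0,0,0.4,0,0,0,0],[0,0,0.4,0,0,0,0]]'
python3 - <<'E'
from h import *
st()
im=arm.get_image("scene");cv2.imwrite("pics/s4.png",cv2.resize(im[160:330,200:400],None,fx=4,fy=3.5,interpolation=cv2.INTER_CUBIC)[:,:,::-1])
im=arm.get_image("wrist");cv2.imwrite("pics/w4.png",im[:,:,::-1])
E
```

```text
clock: 6.18
position: [630.5, -154.7, 45.9]
ee_rot: [0.706, 0.035, -0.035, -0.706]
contact_force: [-0.7, -2.5, 2.4]
gripper_width: -0.1
t 6.18 P [ 630.5 -154.7   45.9] jaw 95.7 tilt 0.0 F [-0.7 -2.5  2.4] w -0.1 j [ 0.01  0.59 -0.14  0.   -0.85 -1.48]
```

View pics/s4.png

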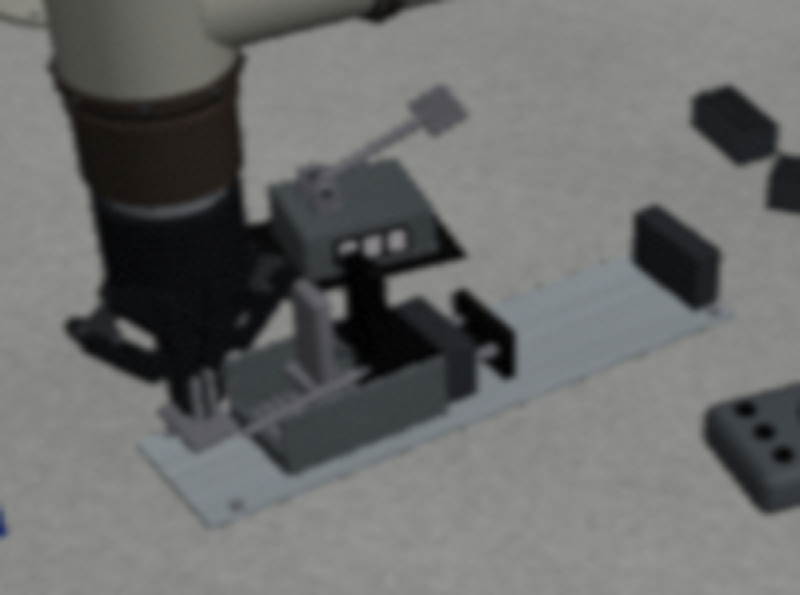

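View pics/w4.png

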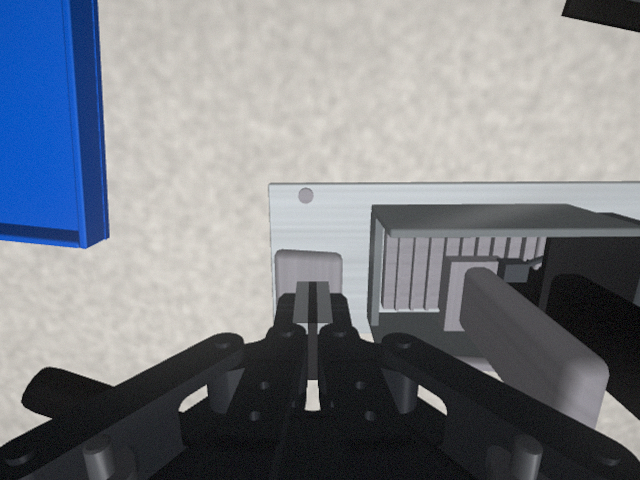

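Jaw is home: the housing and jaw touch in the scene view, and the rack is fully back in the wrist view. I lift off now and go to the bars.

```bash
python3 - <<'E'
from h import *
plan([480,300,260],43)
E
python3 -m inch '[[0,0,-4,0,0,0,0],[0,0,-8,0,0,0,0],[0,0,-12,0,0,0,0],[0,0,-16,0,0,0,0],[0.85,0,-20,0,0,0,0],[0.85,0,-21.4,0,0,0,0]]'
python3 - <<'E'
from h import *
st();plan([480,300,260],43)
E
```

```text
shift [-10.5  -21.41  46.74] turn [ 0.  52.7  0. ] alt [   0.  -127.3   -0. ] j6 -1.48
clock: 6.78
position: [632.5, -154.8, 267.1]
ee_rot: [0.707, 0.039, -0.032, -0.706]
contact_force: [0.8, 0.3, 1.5]
gripper_width: 23.2
t 6.78 P [ 632.5 -154.8  267.1] jaw 95.7 tilt 0.6 F [0.8 0.3 1.5] w 23.2 j [ 0.01  0.4   0.14  0.   -1.3  -1.48]
shift [-10.66   0.49  46.77] turn [-0.1 52.7  0.6] alt [   0.7 -127.3    0.2] j6 -1.48
```

```bash
python3 -m inch '[[0.85,-10.6,0.5,46.7,0,52.7,0],[0.85,-10.6,0.5,46.7,0,52.7,0],[0.85,-10.6,0.5,46.7,0,52.7,0],[0.85,-10.6,0.5,46.7,0,52.7,0],[0.85,-10.6,0.5,46.7,0,52.7,0],[0.85,-10.6,0.5,46.7,0,52.7,0],[0.85,-10.6,0.5,46.7,0,52.7,0],[0.85,-10.6,0.5,46.7,0,52.7,0],[0.85,-10.6,0.5,46.7,0,52.7,0],[0.85,-10.6,0.5,46.7,0,52.7,0],[0.85,-10.6,0.5,46.7,0,52.7,0],[0.85,-10.6,0.5,46.7,0,52.7,0],[0.85,-10.6,0.5,46.7,0,52.7,0],[0.85,-10.6,0.5,46.7,0,52.7,0]]'
cat >> h.py <<'E'
def bars(camn="wrist",ztop=34,save=None):
    c=cam(camn);im=arm.get_image(camn)
    if save: cv2.imwrite("pics/"+save,im[:,:,::-1])
    out=[]
    for d in arm.masks_of("sink0",camn):
        m=d['mask'];col=im[m].mean(0)
        if d['conf']<.2: continue
        cs,_=cv2.findContours(m.astype(np.uint8),cv2.RETR_EXTERNAL,cv2.CHAIN_APPROX_NONE)
        k=max(cs,key=cv2.contourArea)[:,0]
        r0=rect(m)
        # fit box model silhouette by optimisation of IoU
        from scipy.optimize import minimize
        g=bp(c,*r0[0],ztop-10)[:2]
        P=np.array([bp(c,*q,ztop-17)[:2] for q in k]);rr=cv2.minAreaRect(P.astype(np.float32))
        a0=rr[2] if rr[1][0]>rr[1][1] else rr[2]+90
        def sil(p):
            a=np.radians(p[2]);ux=np.array([np.cos(a),np.sin(a)]);uy=np.array([-ux[1],ux[0]])
            V=[np.r_[p[:2]+i*30*ux+j*17*uy,z] for i in(-1,1) for j in(-1,1) for z in(ztop-34,ztop)]
            q=cv2.convexHull((pj(c,V)*16).astype(np.int32))
            M=np.zeros(m.shape,np.uint8);cv2.fillConvexPoly(M,q,1,shift=4);return M>0
        def cost(p):
            M=sil(p);return 1-(M&m).sum()/(M|m).sum()
        best=min((minimize(cost,[g[0],g[1],a],method='Nelder-Mead',options=dict(initial_simplex=[[g[0],g[1],a],[g[0]+8,g[1],a],[g[0],g[1]+8,a],[g[0],g[1],a+10]],xatol=.1,fatol=1e-4)) for a in(a0,a0+20,a0-20)),key=lambda r:r.fun)
        print(round(d['conf'],2),"px",np.round(r0[0]),"xy",best.x[:2].round(1),"ang",round(best.x[2]%180,1),"iou",round(1-best.fun,3),"col",col.round())
E
python3 - <<'E'
from h import *
st();bars(save="w5.png")
E
```

```text
clock: 7.95
position: [499.5, 278.5, 252.2]
ee_rot: [-0.649, 0.28, -0.253, 0.661]
contact_force: [0.7, 0.3, -0.4]
gripper_width: 72.5
t 7.95 P [499.5 278.5 252.2] jaw 45.8 tilt 2.4 F [ 0.7  0.3 -0.4] w 72.5 j [ 0.77  0.28 -0.05 -0.04 -1.24 -3.1 ]
0.98 px [442. 162.] xy [559.6 406.2] ang 128.1 iou 0.875 col [161.  44.  41.]
0.93 px [364. 232.] xy [558.3 299.7] ang 41.4 iou 0.933 col [81. 82. 84.]
0.58 px [300. 171.] xy [463.4 296.9] ang 178.7 iou 0.969 col [81. 83. 86.]
0.57 px [378.  81.] xy [455.  411.3] ang 64.1 iou 0.95 col [80. 82. 84.]
```

View pics/w5.png

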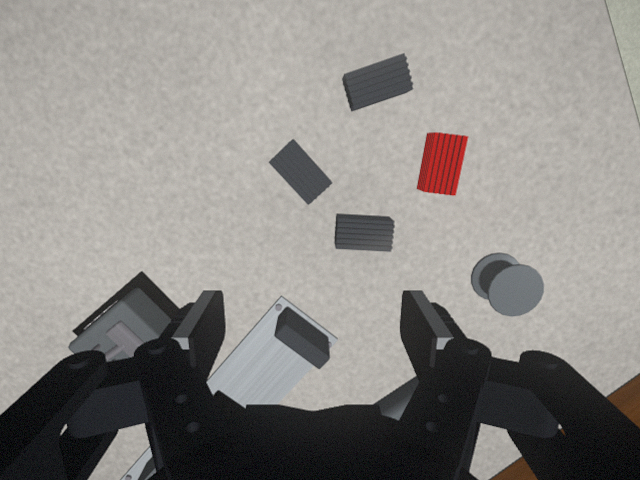

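```bash
python3 -m inch '[[0.85,0,0,0,0,-88,0],[0.85,0,0,0,0,-88,0],[0.85,0,0,0,0,-88,0],[0.85,0,0,0,0,-88,0],[0.85,0,0,0,0,-88,0],[0.85,0,0,0,0,-88,0],[0.85,0,0,0,0,-88,0],[0.85,0,0,0,0,-88,0],[0.85,0,0,0,0,-88,0],[0.85,0,0,0,0,-88,0],[0.85,0,0,0,0,-88,0],[0.85,0,0,0,0,-88,0],[0.85,0,0,0,0,-88,0]]'
python3 - <<'E'
from h import *
st();plan([558,299.5,120],41.4)
E
```

```text
clock: 9.13
position: [500.2, 275.4, 253.2]
ee_rot: [-0.642, -0.259, 0.269, 0.669]
contact_force: [0.1, -0.3, 0.6]
gripper_width: 72.8
t 9.13 P [500.2 275.4 253.2] jaw 133.8 tilt 2.3 F [ 0.1 -0.3  0.6] w 72.8 j [ 0.76  0.28 -0.06 -0.04 -1.24 -1.56]
shift [ 5.83 13.23 -2.81] turn [ -1.8 -87.6   1.8] alt [-1.9 92.4 -1.8] j6 -1.56
```

```bash
python3 -m inch '[[0.85,5.8,10.2,-2.8,-1.8,-87.6,1.8],[0.85,5.8,10.2,-2.8,-1.8,-87.6,1.8],[0.85,5.8,10.2,-2.8,-1.8,-87.6,1.8],[0.85,5.8,10.2,-2.8,-1.8,-87.6,1.8],[0.85,5.8,10.2,-2.8,-1.8,-87.6,1.8],[0.85,5.8,10.2,-2.8,-1.8,-87.6,1.8],[0.85,5.8,10.2,-2.8,-1.8,-87.6,1.8],[0.85,5.8,10.2,-2.8,-1.8,-87.6,1.8],[0.85,5.8,10.2,-2.8,-1.8,-87.6,1.8],[0.85,5.8,10.2,-2.8,-1.8,-87.6,1.8],[0.85,5.8,10.2,-2.8,-1.8,-87.6,1.8],[0.85,5.8,10.2,-2.8,-1.8,-87.6,1.8],[0.85,5.8,10.2,-2.8,-1.8,-87.6,1.8],[0.85,5.8,10.2,-2.8,-1.8,-87.6,1.8]]'
python3 - <<'E'
from h import *
st();bars(save="w6.png");plan([558,299.5,40],41.4)
E
```

```text
clock: 10.3
position: [558.7, 298.4, 150.3]
ee_rot: [0.292, 0.644, -0.644, -0.292]
contact_force: [-0.1, 0.1, 1.1]
gripper_width: 72.4
t 10.3 P [558.7 298.4 150.3] jaw -138.8 tilt 0.0 F [-0.1  0.1  1.1] w 72.4 j [ 0.75  0.45 -0.07 -0.   -1.04 -0.03]
0.89 px [226. 311.] xy [560.9 406.5] ang 128.4 iou 0.591 col [146.  41.  39.]
0.83 px [311. 222.] xy [558.8 298.2] ang 41.3 iou 0.945 col [74. 76. 78.]
0.75 px [315. 382.] xy [454.4 410.8] ang 64.4 iou 0.833 col [62. 64. 66.]
0.72 px [396. 289.] xy [465.6 294.2] ang 176.8 iou 0.632 col [71. 73. 76.]
shift [7.000e-02 1.103e+01 1.000e-02] turn [ 0.  -0.2  0. ] alt [-1.000e-01  1.798e+02  0.000e+00] j6 -0.03
```

View pics/w6.png

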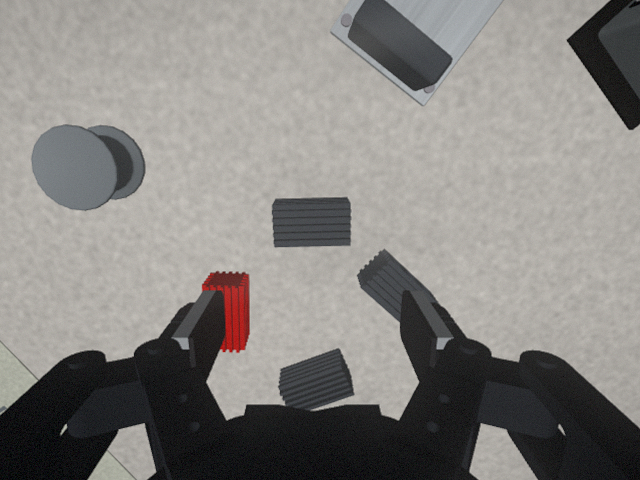

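Candidates in the wrist view: dark bars at (311,222), (396,289) and (315,382), and the red look-alike at (230,310), which I leave alone. I take the dark one at (311,222), centred under the tool.

```bash
python3 -m inch '[[0.85,0,4,0,0,0,0],[0.85,0,8,0,0,0,0],[0.85,0,10.5,0,0,0,0],[0.85,0,11.8,0,0,0,0],[0.85,0,12.6,0,0,0,0],[0.85,0,12.6,0,0,0,0]]'
python3 - <<'E'
from h import *
st();cv2.imwrite("pics/w7.png",arm.get_image("wrist")[:,:,::-1])
E
```

```text
clock: 10.9
position: [557.6, 299.3, 22.2]
ee_rot: [-0.291, -0.643, 0.645, 0.293]
contact_force: [0.2, 0.4, 1.1]
gripper_width: 72.6
t 10.9 P [557.6 299.3  22.2] jaw -138.7 tilt 0.2 F [0.2 0.4 1.1] w 72.6 j [ 0.75  0.6  -0.2  -0.   -0.78 -0.03]
```

View pics/w7.png

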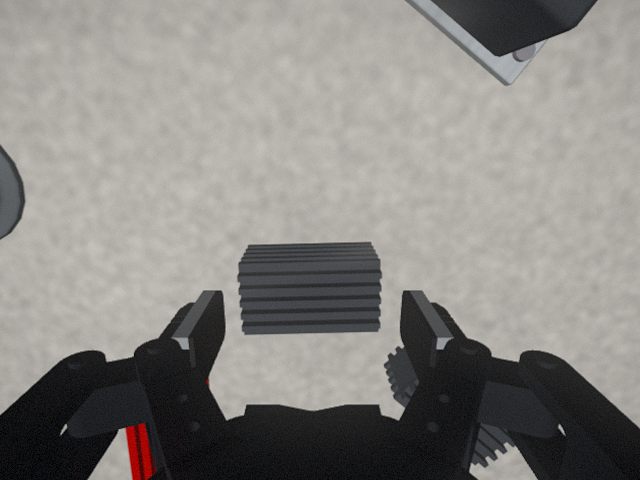

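```bash
python3 -m inch '[[0.5,0,0,0,0,0,0],[0.5,0,0,0,0,0,0],[0.4,0,0,0,0,0,0],[0.4,0,0,0,0,0,0],[0.4,0,-0.5,0,0,0,0],[0.4,0,-4,0,0,0,0],[0.4,0,-8,0,0,0,0],[0.4,0,-10,0,0,0,0],[0.4,0,-10,0,0,0,0]]'
python3 - <<'E'
from h import *
st();cv2.imwrite("pics/w8.png",arm.get_image("wrist")[:,:,::-1])
ex=np.array([-0.0993,0.995]);o=np.array([607,53.])
print("bar1 target",o+88*ex);plan([*(o+88*ex),122],5.7)
E
```

```text
clock: 11.7
position: [561.4, 302.6, 131.5]
ee_rot: [0.293, 0.649, -0.64, -0.289]
contact_force: [0.3, 0.2, 0.2]
gripper_width: 33.9
t 11.7 P [561.4 302.6 131.5] jaw -138.6 tilt 0.8 F [0.3 0.2 0.2] w 33.9 j [ 0.75  0.47 -0.09  0.   -0.99 -0.03]
bar1 target [598.2616 140.56  ]
shift [-14.64   0.56   7.77] turn [ 0.5 35.7  0.2] alt [   0.2 -144.3   -0.6] j6 -0.03
```

View pics/w8.png

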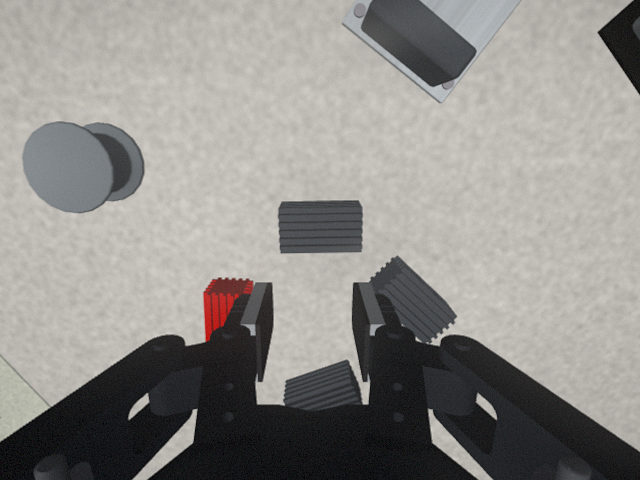

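The bar slipped, or I lifted before the grip was set: the width reads 34 and the bar is still at (320,226). I reposition, go lower, and check the grip before lifting.

```bash
python3 -m inch '[[0.85,0,0,0,0,0,0],[0.85,0,0,0,0,0,0],[0.85,0,0,0,0,0,0],[0.85,0,0,0,0,0,0]]'
python3 - <<'E'
from h import *
st();bars();plan([558.5,299,20],41.3)
E
```

```text
clock: 12.08
position: [557.7, 300.0, 122.8]
ee_rot: [-0.291, -0.644, 0.645, 0.292]
contact_force: [0.8, 0.2, 0.9]
gripper_width: 72.8
t 12.08 P [557.7 300.  122.8] jaw -138.7 tilt 0.1 F [0.8 0.2 0.9] w 72.8 j [ 0.75  0.48 -0.1  -0.   -0.99 -0.03]
0.93 px [218. 326.] xy [560.7 406.4] ang 125.6 iou 0.41 col [142.  37.  34.]
0.87 px [313. 393.] xy [459.3 404.5] ang 51.2 iou 0.532 col [62. 64. 66.]
0.57 px [398. 296.] xy [465.7 294.7] ang 174.7 iou 0.484 col [70. 71. 74.]
shift [-0.13 10.32  0.02] turn [-0.1  0.   0. ] alt [ 1.0e-01 -1.8e+02  1.0e-01] j6 -0.03
```

```bash
python3 -m inch '[[0.85,0,4,0,0,0,0],[0.85,0,8,0,0,0,0],[0.85,0,9.8,0,0,0,0],[0.85,0,10.4,0,0,0,0],[0.85,0,10.4,0,0,0,0]]'
python3 - <<'E'
from h import *
st();cv2.imwrite("pics/w9.png",arm.get_image("wrist")[:,:,::-1])
E
python3 -m inch '[[0.3,0,0,0,0,0,0],[0.3,0,0,0,0,0,0],[0.3,0,0,0,0,0,0],[0.3,0,0,0,0,0,0]]'
python3 - <<'E'
from h import *
st();cv2.imwrite("pics/w10.png",arm.get_image("wrist")[:,:,::-1])
E
```

```text
clock: 12.6
position: [557.4, 299.7, 18.0]
ee_rot: [-0.291, -0.643, 0.645, 0.292]
contact_force: [0.6, 0.0, 0.3]
gripper_width: 72.4
t 12.6 P [557.4 299.7  18. ] jaw -138.7 tilt 0.2 F [0.6 0.  0.3] w 72.4 j [ 0.75  0.6  -0.2  -0.   -0.78 -0.03]
clock: 12.98
position: [559.4, 300.5, 25.5]
ee_rot: [0.292, 0.645, -0.644, -0.29]
contact_force: [-6.0, -6.1, 17.8]
gripper_width: 26.3
t 12.98 P [559.4 300.5  25.5] jaw -138.6 tilt 0.2 F [-6.  -6.1 17.8] w 26.3 j [ 0.75  0.59 -0.19  0.   -0.78 -0.03]
```

View pics/w9.png

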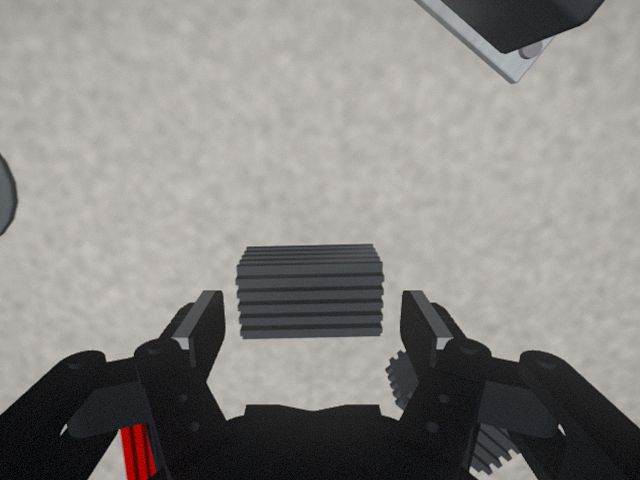

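View pics/w10.png

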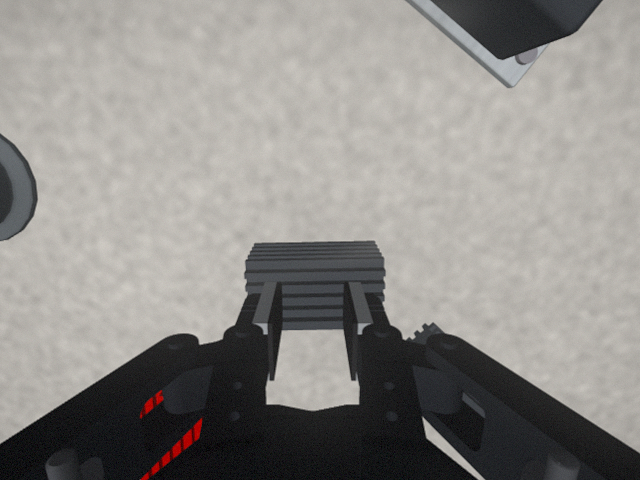

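The fingers closed above the bar: the tips press on its top with the TCP at 25, and the image geometry agrees. So the open fingertips sit about 19 mm above the reported TCP, not below it, and I need to go lower. Lift, open and re-measure.

```bash
python3 -m inch '[[0.3,0,-3,0,0,0,0],[0.85,0,-7,0,0,0,0],[0.85,0,-9,0,0,0,0],[0.85,0,-9,0,0,0,0],[0.85,0,-9,0,0,0,0]]'
python3 - <<'E'
from h import *
st();bars(save="w11.png");plan([558.5,299,0],41.3)
E
```

```text
clock: 13.45
position: [559.3, 301.5, 113.8]
ee_rot: [0.292, 0.647, -0.642, -0.291]
contact_force: [-0.4, -0.1, 0.0]
gripper_width: 71.8
t 13.45 P [559.3 301.5 113.8] jaw -138.7 tilt 0.4 F [-0.4 -0.1  0. ] w 71.8 j [ 0.75  0.49 -0.11 -0.   -0.96 -0.03]
0.84 px [412. 310.] xy [465.  294.8] ang 177.1 iou 0.397 col [67. 69. 71.]
0.83 px [318. 396.] xy [464.5 402.7] ang 92.5 iou 0.378 col [60. 62. 64.]
0.8 px [316. 231.] xy [558.8 298.5] ang 41.7 iou 0.923 col [71. 73. 75.]
0.67 px [220. 331.] xy [554.8 402.8] ang 113.7 iou 0.461 col [144.  39.  36.]
shift [-0.16 11.05  0.05] turn [0.1 0.  0.1] alt [ 1.0e-01 -1.8e+02 -1.0e-01] j6 -0.03
```

```bash
python3 -m inch '[[0.85,0,4,0,0,0,0],[0.85,0,8,0,0,0,0],[0.85,0,10,0,0,0,0],[0.85,0,10.8,0,0,0,0],[0.85,0,11.3,0,0,0,0],[0.85,0,11.3,0,0,0,0]]'
python3 - <<'E'
from h import *
st();cv2.imwrite("pics/w12.png",arm.get_image("wrist")[:,:,::-1])
E
```

```text
clock: 14.05
position: [558.1, 300.4, -3.7]
ee_rot: [-0.291, -0.644, 0.645, 0.292]
contact_force: [0.8, 0.2, -0.4]
gripper_width: 72.4
t 14.05 P [558.1 300.4  -3.7] jaw -138.6 tilt 0.1 F [ 0.8  0.2 -0.4] w 72.4 j [ 0.75  0.63 -0.21 -0.   -0.73 -0.03]
```

View pics/w12.png

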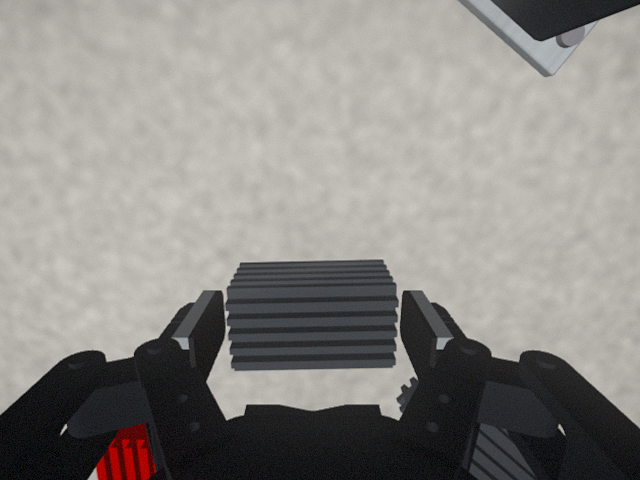

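```bash
python3 -m inch '[[0.85,0,0.6,0,0,0,0],[0.85,0,0.6,0,0,0,0],[0.4,0,0.6,0,0,0,0],[0.4,0,0.6,0,0,0,0],[0.4,0,0.6,0,0,0,0],[0.4,0,0.6,0,0,0,0],[0.4,0,0.6,0,0,0,0]]'
python3 - <<'E'
from h import *
st();cv2.imwrite("pics/w13.png",arm.get_image("wrist")[:,:,::-1])
E
```

```text
clock: 14.68
position: [558.9, 301.2, -7.6]
ee_rot: [0.291, 0.645, -0.643, -0.291]
contact_force: [-1.2, 0.3, 5.1]
gripper_width: 59.0
t 14.68 P [558.9 301.2  -7.6] jaw -138.6 tilt 0.2 F [-1.2  0.3  5.1] w 59.0 j [ 0.75  0.64 -0.21 -0.   -0.72 -0.03]
```

View pics/w13.png

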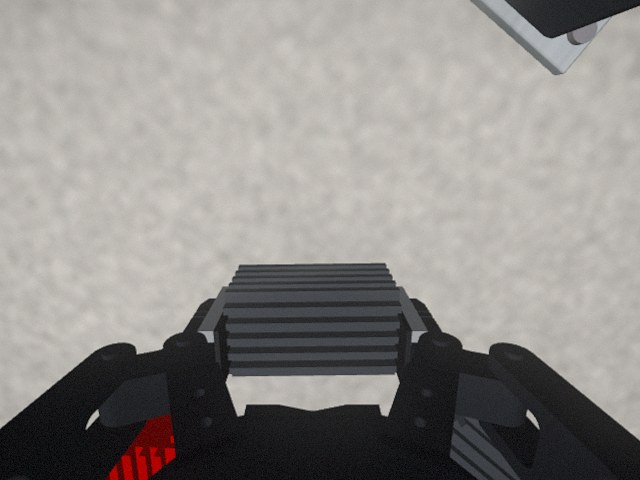

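Gripped at 59 mm. Lifting.

```bash
python3 -m inch '[[0.4,0,-1,0,0,0,0],[0.4,0,-4,0,0,0,0],[0.4,0,-8,0,0,0,0],[0.4,0,-12,0,0,0,0],[0.4,0,-12,0,0,0,0],[0.4,0,-12,0,0,0,0]]'
python3 - <<'E'
from h import *
st()
ex=np.array([-0.0993,0.995]);o=np.array([607,53.])
print("bar1 target",o+88*ex);plan([*(o+88*ex),112],5.7)
E
```

```text
clock: 15.23
position: [559.2, 301.4, 114.4]
ee_rot: [0.292, 0.647, -0.642, -0.291]
contact_force: [-1.3, 0.3, -2.3]
gripper_width: 58.9
t 15.23 P [559.2 301.4 114.4] jaw -138.7 tilt 0.4 F [-1.3  0.3 -2.3] w 58.9 j [ 0.75  0.49 -0.11 -0.   -0.96 -0.03]
bar1 target [598.2616 140.56  ]
shift [-14.66   0.17   7.69] turn [ 0.4 35.6  0.2] alt [   0.2 -144.4   -0.5] j6 -0.03
```

```bash
python3 -m inch '[[0.4,-14.6,0,7.7,0,35.6,0],[0.4,-14.6,0,7.7,0,35.6,0],[0.4,-14.6,0,7.7,0,35.6,0],[0.4,-14.6,0,7.7,0,35.6,0],[0.4,-14.6,0,7.7,0,35.6,0],[0.4,-14.6,0,7.7,0,35.6,0],[0.4,-14.6,0,7.7,0,35.6,0],[0.4,-14.6,0,7.7,0,35.6,0],[0.4,-14.6,0,7.7,0,35.6,0]]'
python3 - <<'E'
from h import *
st();cv2.imwrite("pics/w14.png",arm.get_image("wrist")[:,:,::-1])
E
```

```text
clock: 15.98
position: [596.3, 141.1, 110.3]
ee_rot: [-0.473, -0.525, 0.525, 0.474]
contact_force: [0.3, 0.2, -2.0]
gripper_width: 59.5
t 15.98 P [596.3 141.1 110.3] jaw -174.1 tilt 0.1 F [ 0.3  0.2 -2. ] w 59.5 j [ 0.5   0.46 -0.17 -0.   -0.94 -0.39]
```

View pics/w14.png

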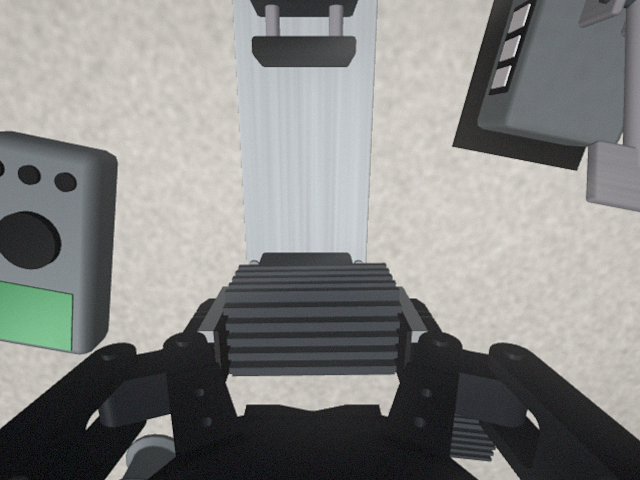

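```bash
python3 - <<'E'
from h import *
c=cam("wrist")
im=cv2.imread("pics/w14.png");cv2.imwrite("pics/w14c.png",cv2.resize(im[225:300,230:400],None,fx=4.5,fy=4.5,interpolation=cv2.INTER_CUBIC))
for n,u,v,z in(("footL",262,254,6),("footR",352,254,6),("bedL0",237,30,6),("bedR0",376,30,6),("bedL",246,240,6),("bedR",367,240,6),("padT l",252,36,48),("padT r",356,36,48),("padbot l",254,66,8),("padbot r",352,66,8)):
    print(n,bp(c,u,v,z).round(1))
E
```

```text
footL [631.4 162.7   6. ]
footR [564.6 155.7   6. ]
bedL0 [656.7  15.2   6. ]
bedR0 [569.8   6.1   6. ]
bedL [643.8 153.    6. ]
bedR [555.  143.7   6. ]
padT l [640.   26.1  48. ]
padT r [585.4  20.3  48. ]
padbot l [644.6  35.1   8. ]
padbot r [582.1  28.6   8. ]
```

View pics/w14c.png

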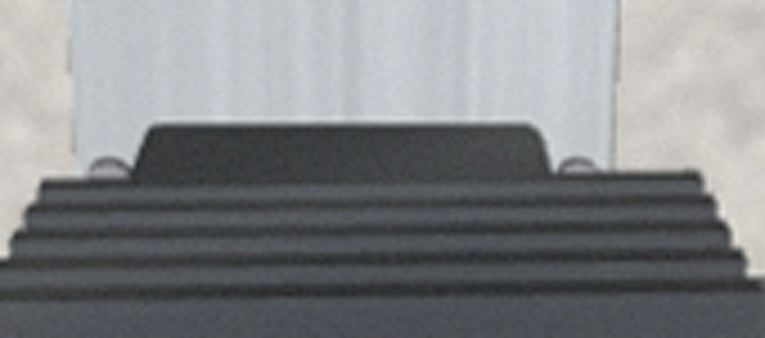

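```bash
python3 - <<'E'
from h import *
c=cam("wrist");s=arm.read_state();p=s['position'];r=R.from_quat(s['ee_rot'])
for h in(34+7.6,):
  for v in(290,375):
    q=bp(c,312,v,p[2]+h);print(h,v,r.inv().apply(q-p).round(1))
  for v,dz in((264,7.6),):
    q=bp(c,312,v,p[2]+dz);print('bottom',v,r.inv().apply(q-p).round(1))
  for u in(226,398):
    q=bp(c,u,310,p[2]+h);print(u,r.inv().apply(q-p).round(1))
plan([599.6,139.6,0],5.7)
E
```

```text
41.6 290 [-21.4 -41.6   0.2]
41.6 375 [ 11.5 -41.6   0.3]
bottom 264 [-17.5  -7.6   0.2]
226 [-14.1 -41.6 -28.5]
398 [-14.2 -41.6  29. ]
shift [-0.19 11.06 -0.31] turn [-0.   0.2  0.1] alt [ 1.000e-01 -1.798e+02  1.000e-01] j6 -0.39
```

```bash
python3 -m inch '[[0.4,0.1,3,-0.3,0,0,0],[0.4,0.1,6,-0.3,0,0,0],[0.4,0.1,8.5,-0.3,0,0,0],[0.4,0.1,10,-0.3,0,0,0],[0.4,0.1,10.6,-0.3,0,0,0],[0.4,0.1,10.9,-0.3,0,0,0],[0.4,0.1,10.9,-0.3,0,0,0]]'
python3 - <<'E'
from h import *
st();cv2.imwrite("pics/w15.png",arm.get_image("wrist")[:,:,::-1])
E
```

```text
clock: 16.62
position: [600.4, 139.1, 3.2]
ee_rot: [-0.474, -0.524, 0.525, 0.473]
contact_force: [3.7, -12.4, 3.4]
gripper_width: 58.6
t 16.62 P [600.4 139.1   3.2] jaw -174.1 tilt 0.1 F [  3.7 -12.4   3.4] w 58.6 j [ 0.49  0.6  -0.26  0.   -0.72 -0.39]
```

View pics/w15.png

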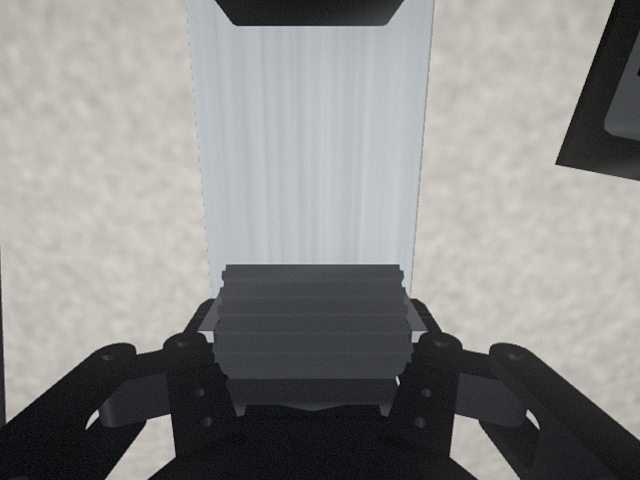

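```bash
python3 -m inch '[[0.4,-0.2,0,0,0,0,0],[0.4,-0.5,0,0,0,0,0],[0.4,-0.5,0,0,0,0,0]]'
python3 - <<'E'
from h import *
st();cv2.imwrite("pics/w16.png",arm.get_image("wrist")[:,:,::-1])
im=arm.get_image("scene");cv2.imwrite("pics/s5.png",cv2.resize(im[160:330,260:460],None,fx=4,fy=3.5,interpolation=cv2.INTER_CUBIC)[:,:,::-1])
E
```

```text
clock: 16.92
position: [600.0, 136.8, 1.9]
ee_rot: [0.474, 0.525, -0.524, -0.474]
contact_force: [-0.2, 0.1, -2.2]
gripper_width: 59.2
t 16.92 P [600.  136.8   1.9] jaw -174.2 tilt 0.1 F [-0.2  0.1 -2.2] w 59.2 j [ 0.49  0.6  -0.26 -0.   -0.71 -0.38]
```

View pics/w16.png

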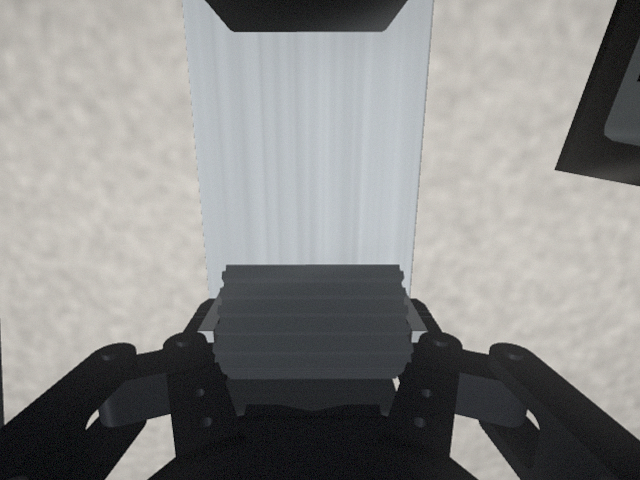

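View pics/s5.png

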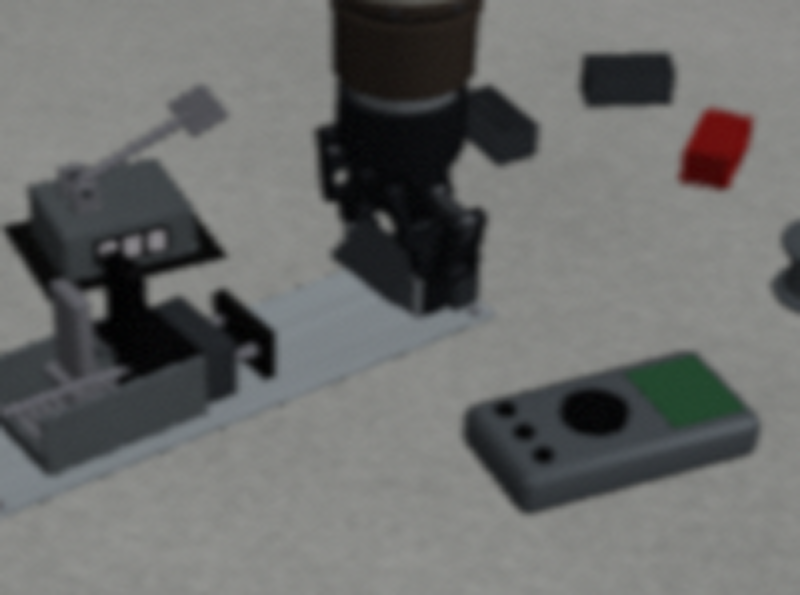

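The bar tilted in the grip when its front edge caught the fixed jaw. I back off, let it settle flat on the bed and re-grip.

```bash
python3 -m inch '[[0.4,-1,0,0,0,0,0],[0.4,-1.5,0,0,0,0,0],[0.4,-1.5,0.3,0,0,0,0],[0.4,-1.5,0.6,0,0,0,0],[0.4,-1.5,0.6,0,0,0,0],[0.6,-1.5,0.6,0,0,0,0],[0.85,-1.5,0.6,0,0,0,0],[0.85,-1.5,0.6,0,0,0,0],[0.85,-1.5,0.6,0,0,0,0],[0.85,-1.5,0.6,0,0,0,0]]'
python3 - <<'E'
from h import *
st();cv2.imwrite("pics/w17.png",arm.get_image("wrist")[:,:,::-1])
E
```

```text
clock: 17.85
position: [602.0, 121.7, -3.7]
ee_rot: [0.474, 0.525, -0.524, -0.474]
contact_force: [-0.1, 0.1, -0.1]
gripper_width: 72.7
t 17.85 P [602.  121.7  -3.7] jaw -174.2 tilt 0.1 F [-0.1  0.1 -0.1] w 72.7 j [ 0.46  0.6  -0.27 -0.   -0.7  -0.36]
```

View pics/w17.png

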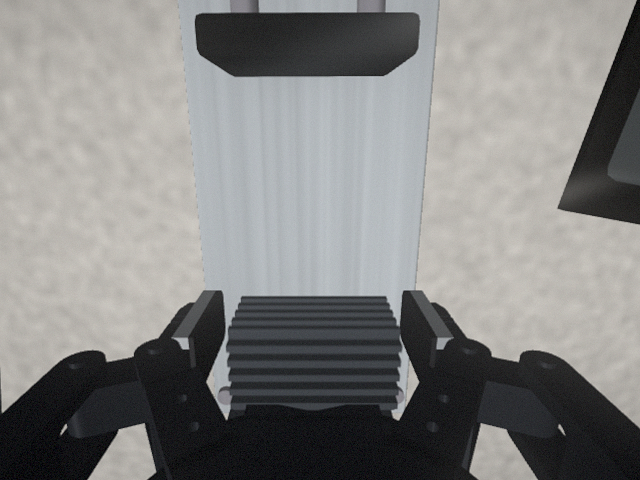

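```bash
python3 - <<'E'
from h import *
c=cam("wrist");ex=np.array([-0.0993,0.995]);o=np.array([608.3,53.])
for v,z in((297,6),(325,40),(405,40)):
    q=bp(c,312,v,z);print(v,(q[:2]-o)@ex)
for u in (227,402):
    q=bp(c,u,355,40);print(u,(q[:2]-o)@np.array([-.995,-.0993]))
p=arm.read_state()['position'];print('tcp',(p[:2]-o)@ex,(p[:2]-o)@np.array([-.995,-.0993]))
E
```

```text
297 65.66266478043316
325 59.09799639450454
405 91.28929787866376
227 -29.157317340896736
402 30.52148251827196
tcp 68.93492282383122 -0.43767400120058475
```

```bash
python3 -m inch '[[0.85,0.5,0,0,0,0,0],[0.85,1,0,0,0,0,0],[0.85,1,0,0,0,0,0],[0.4,1,0,0,0,0,0],[0.4,1,0,0,0,0,0],[0.4,1,0,0,0,0,0],[0.4,1,0,0,0,0,0]]'
python3 -m inch '[[0.4,0.3,-0.1,0,0,0,0],[0.4,0.6,-0.1,0,0,0,0],[0.4,0.8,-0.1,0,0,0,0],[0.4,0.8,-0.1,0,0,0,0]]'
python3 - <<'E'
from h import *
st();cv2.imwrite("pics/w18.png",arm.get_image("wrist")[:,:,::-1])
E
```

```text
clock: 18.48
position: [600.9, 131.7, -3.7]
ee_rot: [0.474, 0.525, -0.524, -0.475]
contact_force: [-0.4, 1.9, 3.3]
gripper_width: 59.4
clock: 18.82
position: [599.5, 138.6, -3.5]
ee_rot: [-0.474, -0.524, 0.525, 0.474]
contact_force: [0.5, -3.0, -0.9]
gripper_width: 59.6
t 18.82 P [599.5 138.6  -3.5] jaw -174.2 tilt 0.1 F [ 0.5 -3.  -0.9] w 59.6 j [ 0.49  0.61 -0.26 -0.   -0.7  -0.39]
```

View pics/w18.png

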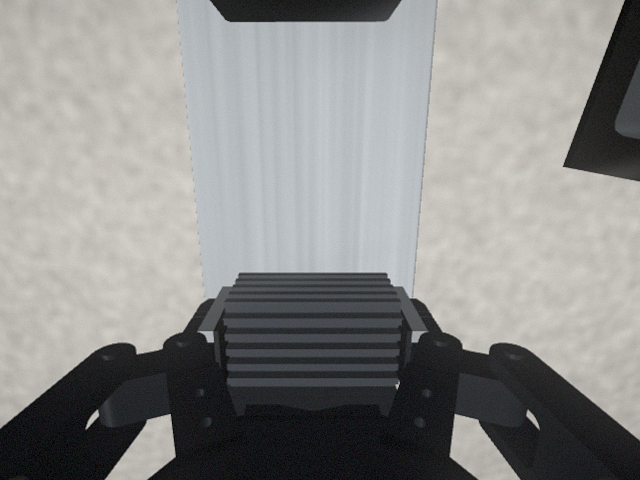

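Bar 1 now sits flat against the fixed jaw, with only a light contact force. I release it and go to the second bar.

```bash
python3 -m inch '[[0.6,-0.1,0,0,0,0,0],[0.85,-0.1,0,0,0,0,0],[0.85,-0.1,0,0,0,0,0],[0.85,-0.1,-1,0,0,0,0],[0.85,-0.1,-5,0,0,0,0],[0.85,-0.1,-9,0,0,0,0],[0.85,-0.1,-13,0,0,0,0],[0.85,-0.1,-15,0,0,0,0],[0.85,-0.1,-15,0,0,0,0]]'
python3 - <<'E'
from h import *
st();cv2.imwrite("pics/w19.png",arm.get_image("wrist")[:,:,::-1]);plan([463,296,145],178)
E
```

```text
clock: 19.62
position: [603.6, 139.7, 155.0]
ee_rot: [0.476, 0.529, -0.52, -0.472]
contact_force: [1.1, 0.4, 0.3]
gripper_width: 72.5
t 19.62 P [603.6 139.7 155. ] jaw -174.2 tilt 0.8 F [1.1 0.4 0.3] w 72.5 j [ 0.49  0.42 -0.11  0.   -1.02 -0.39]
shift [16.99  0.63 12.24] turn [0.4 7.8 0.3] alt [   0.4 -172.2   -0.7] j6 -0.39
```

View pics/w19.png

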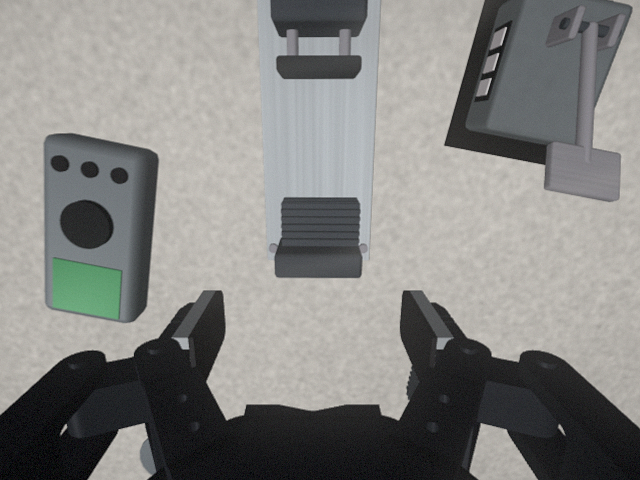

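Bar 1 sits square against the fixed jaw at (320,222). Next, bar 2.

```bash
python3 -m inch '[[0.85,17,0,12.2,0,7.8,0],[0.85,17,0,12.2,0,7.8,0],[0.85,17,0,12.2,0,7.8,0],[0.85,17,0,12.2,0,7.8,0],[0.85,17,0,12.2,0,7.8,0],[0.85,17,0,12.2,0,7.8,0],[0.85,17,0,12.2,0,7.8,0],[0.85,17,0,12.2,0,7.8,0]]'
python3 - <<'E'
from h import *
st();bars(save="w20.png");st()
E
```

```text
clock: 20.33
position: [461.1, 295.1, 146.6]
ee_rot: [-0.508, -0.491, 0.491, 0.509]
contact_force: [1.1, 0.2, 0.6]
gripper_width: 72.5
t 20.33 P [461.1 295.1 146.6] jaw 178.0 tilt 0.1 F [1.1 0.2 0.6] w 72.5 j [ 0.87  0.32 -0.29 -0.   -0.96 -0.9 ]
0.93 px [324. 350.] xy [455.  410.6] ang 66.4 iou 0.896 col [64. 66. 68.]
0.91 px [308. 224.] xy [463.8 294.9] ang 178.1 iou 0.927 col [69. 71. 73.]
0.9 px [226. 365.] xy [543.6 437.6] ang 64.7 iou 0.311 col [135.  31.  28.]
0.77 px [95. 14.] xy [603.6 124.4] ang 3.5 iou 0.782 col [48. 50. 54.]
t 20.43 P [462.  294.2 146.6] jaw 177.9 tilt 0.0 F [-0.1 -0.2 -0.8] w 72.7 j [ 0.86  0.32 -0.29 -0.   -0.96 -0.9 ]
```

View pics/w20.png

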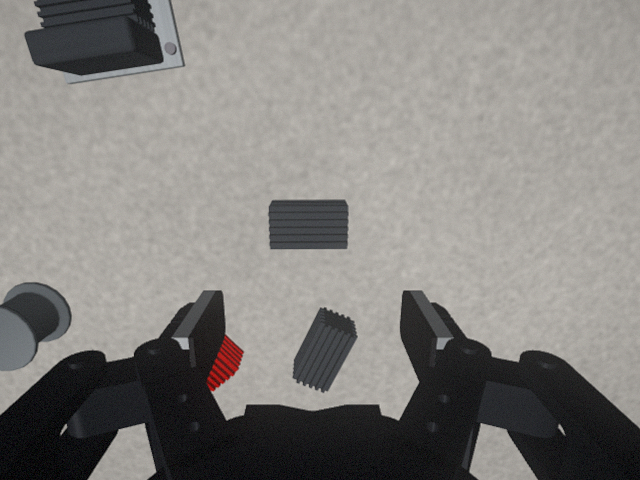

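```bash
python3 -m inch '[[0.85,0.1,4,-0.2,0,0,0],[0.85,0.1,8,-0.2,0,0,0],[0.85,0.1,12,-0.2,0,0,0],[0.85,0.1,14,-0.2,0,0,0],[0.85,0.1,15,-0.2,0,0,0],[0.85,0.1,15.4,-0.2,0,0,0],[0.85,0.1,15.4,-0.2,0,0,0],[0.4,0.1,15.4,-0.2,0,0,0],[0.4,0.1,15.4,-0.2,0,0,0],[0.4,0.1,15.4,-0.2,0,0,0],[0.4,0.1,15.4,-0.2,0,0,0],[0.4,0.1,15.4,-0.2,0,0,0]]'
python3 - <<'E'
from h import *
st();cv2.imwrite("pics/w21.png",arm.get_image("wrist")[:,:,::-1])
E
```

```text
clock: 21.43
position: [464.6, 297.2, -5.1]
ee_rot: [-0.509, -0.493, 0.49, 0.509]
contact_force: [0.1, -0.8, 7.1]
gripper_width: 59.3
t 21.43 P [464.6 297.2  -5.1] jaw 178.0 tilt 0.2 F [ 0.1 -0.8  7.1] w 59.3 j [ 0.86  0.53 -0.43 -0.   -0.6  -0.9 ]
```

View pics/w21.png

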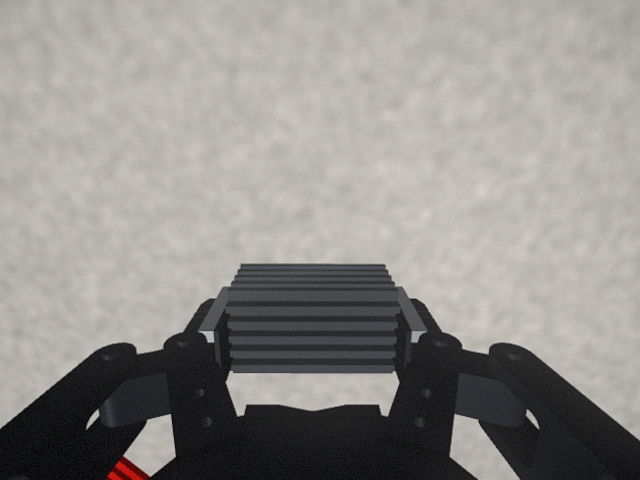

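```bash
python3 -m inch '[[0.4,0,-1,0,0,0,0],[0.4,0,-4,0,0,0,0],[0.4,0,-8,0,0,0,0],[0.4,0,-12,0,0,0,0],[0.4,0,-12,0,0,0,0],[0.4,0,-12,0,0,0,0]]'
python3 - <<'E'
from h import *
st();plan([603,105.7,110],5.8)
E
```

```text
clock: 21.98
position: [464.5, 297.3, 116.4]
ee_rot: [-0.508, -0.494, 0.488, 0.509]
contact_force: [0.4, -0.4, -1.2]
gripper_width: 58.9
t 21.98 P [464.5 297.3 116.4] jaw 177.9 tilt 0.4 F [ 0.4 -0.4 -1.2] w 58.9 j [ 0.86  0.36 -0.32 -0.   -0.88 -0.9 ]
shift [-18.66   0.58 -14.53] turn [ 0.2 -7.9  0.3] alt [ -0.5 172.1   0.4] j6 -0.9
```

```bash
python3 -m inch '[[0.4,-18.6,0,-14.5,0,-7.9,0],[0.4,-18.6,0,-14.5,0,-7.9,0],[0.4,-18.6,0,-14.5,0,-7.9,0],[0.4,-18.6,0,-14.5,0,-7.9,0],[0.4,-18.6,0,-14.5,0,-7.9,0],[0.4,-18.6,0,-14.5,0,-7.9,0],[0.4,-18.6,0,-14.5,0,-7.9,0],[0.4,-18.6,0,-14.5,0,-7.9,0],[0.4,-18.6,0,-14.5,0,-7.9,0]]'
python3 - <<'E'
from h import *
st();cv2.imwrite("pics/w22.png",arm.get_image("wrist")[:,:,::-1]);plan([603,105.7,1],5.8)
E
```

```text
clock: 22.73
position: [600.6, 104.6, 111.4]
ee_rot: [-0.473, -0.524, 0.525, 0.475]
contact_force: [0.1, 1.3, -1.6]
gripper_width: 59.0
t 22.73 P [600.6 104.6 111.4] jaw -174.2 tilt 0.2 F [ 0.1  1.3 -1.6] w 59.0 j [ 0.44  0.46 -0.18 -0.   -0.94 -0.33]
shift [ 1.000e-02  1.109e+01 -2.600e-01] turn [-0.1  0.1  0. ] alt [ 1.000e-01 -1.799e+02  2.000e-01] j6 -0.33
```

View pics/w22.png

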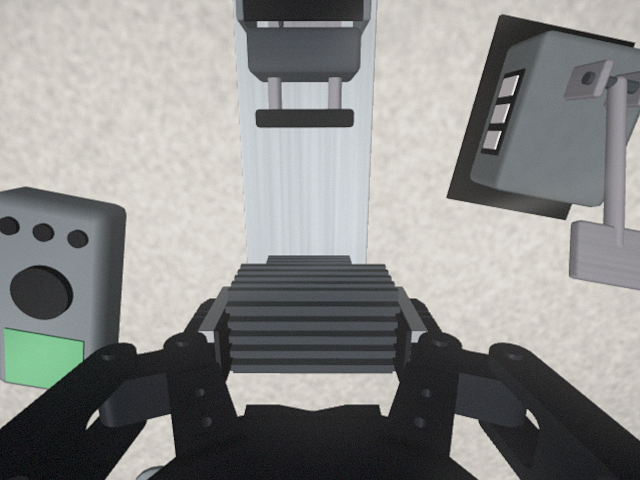

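```bash
python3 - <<'E'
from h import *
ex=np.array([-0.0993,0.995]);o=np.array([608.3,53.]);c=cam("wrist")
q=bp(c,310,256,6);print((q[:2]-o)@ex);p=arm.read_state()['position'];print((p[:2]-o)@ex,p)
E
python3 -m inch '[[0.4,-0.3,3,-0.2,0,0,0],[0.4,-0.3,6,-0.2,0,0,0],[0.4,-0.3,8.5,-0.2,0,0,0],[0.4,-0.3,10,-0.2,0,0,0],[0.4,-0.3,10.8,-0.2,0,0,0],[0.4,-0.3,10.8,-0.2,0,0,0]]'
python3 - <<'E'
from h import *
st();cv2.imwrite("pics/w23.png",arm.get_image("wrist")[:,:,::-1])
E
```

```text
72.69189485439426
52.80438884393324 [600.68777927 105.31004555 111.86992549]
clock: 23.28
position: [602.3, 103.0, 2.9]
ee_rot: [-0.472, -0.524, 0.526, 0.474]
contact_force: [0.3, -0.6, -0.4]
gripper_width: 59.4
t 23.28 P [602.3 103.    2.9] jaw -174.1 tilt 0.2 F [ 0.3 -0.6 -0.4] w 59.4 j [ 0.43  0.59 -0.27 -0.   -0.72 -0.33]
```

View pics/w23.png

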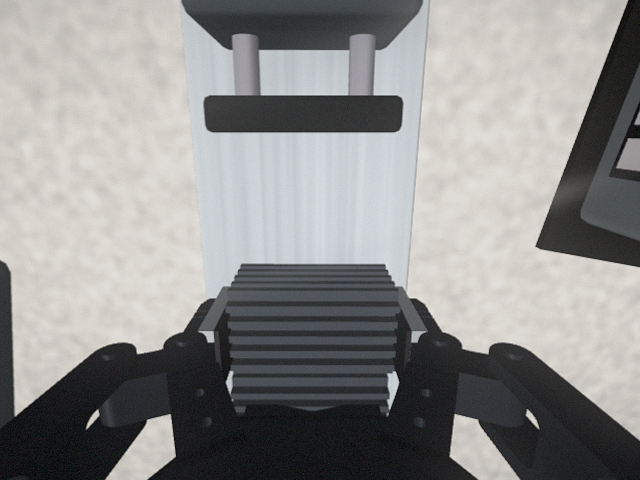

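```bash
python3 -m inch '[[0.4,0,0.3,0,0,0,0],[0.4,0.2,0.3,0,0,0,0],[0.4,0.4,0.3,0,0,0,0],[0.4,0.4,0.3,0,0,0,0]]'
python3 -m inch '[[0.6,-0.1,0,0,0,0,0],[0.85,-0.1,0,0,0,0,0],[0.85,-0.1,0,0,0,0,0],[0.85,-0.1,-1,0,0,0,0],[0.85,-0.1,-5,0,0,0,0],[0.85,-0.1,-9,0,0,0,0],[0.85,-0.1,-13,0,0,0,0],[0.85,-0.1,-15,0,0,0,0],[0.85,-0.1,-15,0,0,0,0]]'
python3 - <<'E'
from h import *
st();cv2.imwrite("pics/w24.png",arm.get_image("wrist")[:,:,::-1]);plan([455,410.8,145],65.5)
E
```

```text
clock: 23.67
position: [604.3, 106.8, 3.0]
ee_rot: [0.474, 0.526, -0.524, -0.474]
contact_force: [0.2, 0.9, -0.8]
gripper_width: 59.0
clock: 24.42
position: [607.5, 106.2, 159.8]
ee_rot: [0.476, 0.529, -0.521, -0.471]
contact_force: [0.9, 0.9, -0.1]
gripper_width: 72.8
t 24.42 P [607.5 106.2 159.8] jaw -174.1 tilt 0.8 F [ 0.9  0.9 -0.1] w 72.8 j [ 0.44  0.41 -0.11  0.   -1.03 -0.33]
shift [31.87  1.15 11.88] turn [  0.5 -59.6  -0.1] alt [1.000e-01 1.203e+02 6.000e-01] j6 -0.33
```

View pics/w24.png

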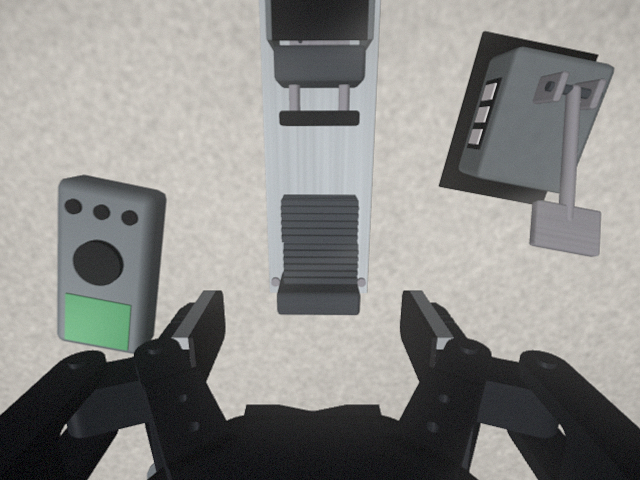

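```bash
python3 -m inch '[[0.85,31.8,0.9,11.9,0,-59.6,0],[0.85,31.8,0.9,11.9,0,-59.6,0],[0.85,31.8,0.9,11.9,0,-59.6,0],[0.85,31.8,0.9,11.9,0,-59.6,0],[0.85,31.8,0.9,11.9,0,-59.6,0],[0.85,31.8,0.9,11.9,0,-59.6,0],[0.85,31.8,0.9,11.9,0,-59.6,0],[0.85,31.8,0.9,11.9,0,-59.6,0],[0.85,31.8,0.9,11.9,0,-59.6,0],[0.85,31.8,0.9,11.9,0,-59.6,0],[0.85,31.8,0.9,11.9,0,-59.6,0],[0.85,31.8,0.9,11.9,0,-59.6,0]]'
python3 - <<'E'
from h import *
st();bars(save="w25.png");st();plan([455,411,-8],65.5)
E
```

```text
clock: 25.47
position: [453.2, 408.1, 142.6]
ee_rot: [-0.151, -0.69, 0.691, 0.152]
contact_force: [0.1, -0.4, -0.5]
gripper_width: 72.4
t 25.47 P [453.2 408.1 142.6] jaw -114.7 tilt 0.1 F [ 0.1 -0.4 -0.5] w 72.4 j [ 1.    0.43 -0.14 -0.   -1.01  0.14]
0.79 px [248.  86.] xy [560.3 407.2] ang 129.0 iou 0.934 col [157.  43.  40.]
0.65 px [307. 223.] xy [454.6 411. ] ang 65.4 iou 0.907 col [67. 69. 71.]
t 25.57 P [453.7 407.9 143. ] jaw -114.7 tilt 0.0 F [ 0.5  0.  -0.7] w 72.3 j [ 1.    0.42 -0.14 -0.   -1.01  0.14]
shift [ 0.   15.1  -0.33] turn [-0.  -0.2  0. ] alt [-1.000e-01  1.798e+02 -0.000e+00] j6 0.14
```

View pics/w25.png

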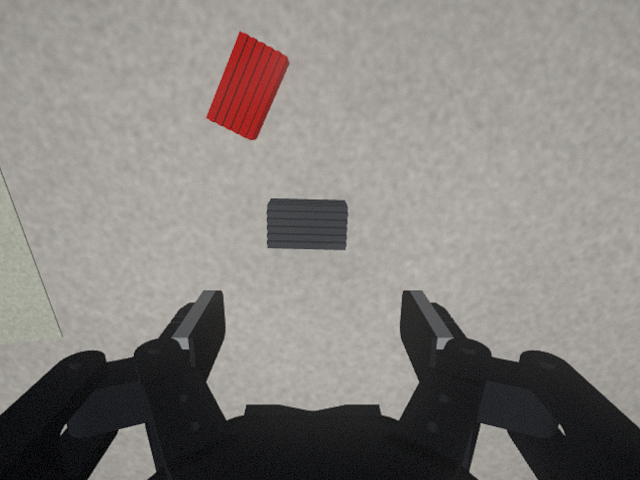

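```bash
python3 -m inch '[[0.85,0,4,-0.3,0,0,0],[0.85,0,8,-0.3,0,0,0],[0.85,0,12,-0.3,0,0,0],[0.85,0,14,-0.3,0,0,0],[0.85,0,14.8,-0.3,0,0,0],[0.85,0,15,-0.3,0,0,0],[0.85,0,15,-0.3,0,0,0],[0.4,0,15,-0.3,0,0,0],[0.4,0,15,-0.3,0,0,0],[0.4,0,15,-0.3,0,0,0],[0.4,0,15,-0.3,0,0,0],[0.4,0,15,-0.3,0,0,0]]'
python3 -m inch '[[0.4,0,-1,0,0,0,0],[0.4,0,-4,0,0,0,0],[0.4,0,-8,0,0,0,0],[0.4,0,-12,0,0,0,0],[0.4,0,-12,0,0,0,0],[0.4,0,-12,0,0,0,0]]'
python3 - <<'E'
from h import *
st();cv2.imwrite("pics/w26.png",arm.get_image("wrist")[:,:,::-1])
ex=np.array([-0.0993,0.995]);o=np.array([608.3,53.])
print(o+15*ex);plan([*(o+15*ex),110],5.8)
E
```

```text
clock: 26.57
position: [455.5, 413.7, -4.3]
ee_rot: [0.151, 0.693, -0.689, -0.149]
contact_force: [0.0, 0.2, 6.4]
gripper_width: 59.0
clock: 27.07
position: [455.1, 413.6, 116.9]
ee_rot: [0.151, 0.694, -0.688, -0.15]
contact_force: [-1.1, -0.5, -1.5]
gripper_width: 58.6
t 27.07 P [455.1 413.6 116.9] jaw -114.6 tilt 0.4 F [-1.1 -0.5 -1.5] w 58.6 j [ 1.    0.45 -0.16 -0.   -0.94  0.14]
[606.8105  67.925 ]
shift [-28.23   0.34  24.95] turn [ 0.1 59.6  0.1] alt [ 2.000e-01 -1.204e+02 -1.000e-01] j6 0.14
```

View pics/w26.png

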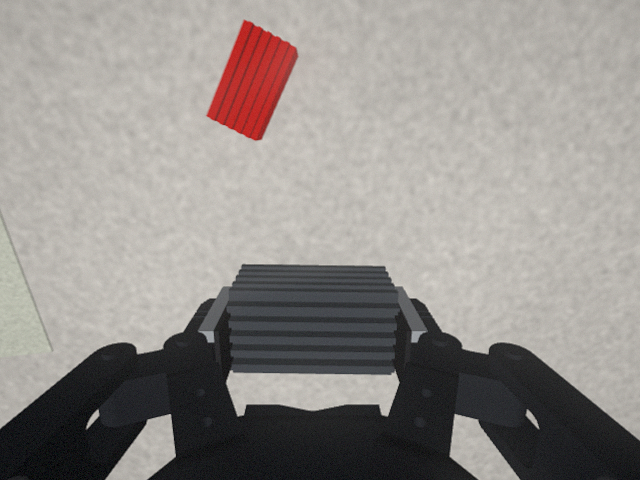

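```bash
python3 -m inch '[[0.4,-28.2,0,25,0,59.6,0],[0.4,-28.2,0,25,0,59.6,0],[0.4,-28.2,0,25,0,59.6,0],[0.4,-28.2,0,25,0,59.6,0],[0.4,-28.2,0,25,0,59.6,0],[0.4,-28.2,0,25,0,59.6,0],[0.4,-28.2,0,25,0,59.6,0],[0.4,-28.2,0,25,0,59.6,0],[0.4,-28.2,0,25,0,59.6,0],[0.4,-28.2,0,25,0,59.6,0],[0.4,-28.2,0,25,0,59.6,0],[0.4,-28.2,0,25,0,59.6,0],[0.4,-28.2,0,25,0,59.6,0]]'
python3 - <<'E'
from h import *
st();cv2.imwrite("pics/w27.png",arm.get_image("wrist")[:,:,::-1]);plan([606.8,67.9,3],5.8)
E
```

```text
clock: 28.2
position: [605.9, 68.3, 111.8]
ee_rot: [-0.473, -0.525, 0.526, 0.474]
contact_force: [-0.0, 0.2, -0.8]
gripper_width: 59.2
t 28.2 P [605.9  68.3 111.8] jaw -174.1 tilt 0.1 F [-0.   0.2 -0.8] w 59.2 j [ 0.38  0.46 -0.18 -0.   -0.94 -0.27]
shift [-0.1  10.92 -0.08] turn [-0.1  0.1  0. ] alt [ 1.000e-01 -1.799e+02  1.000e-01] j6 -0.27
```

View pics/w27.png

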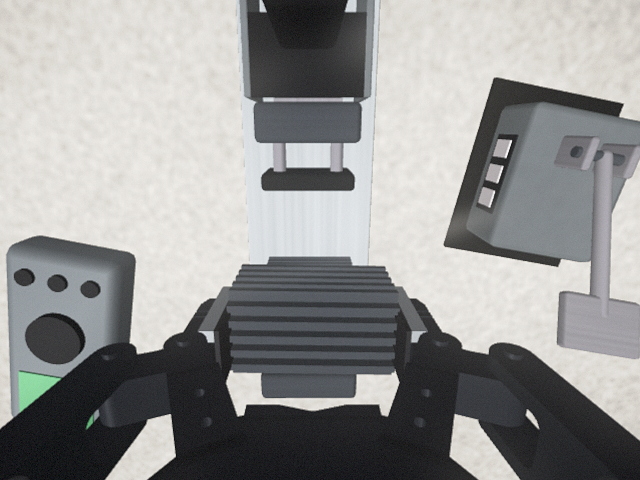

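```bash
python3 -m inch '[[0.4,-0.1,3,-0.1,0,0,0],[0.4,-0.1,6,-0.1,0,0,0],[0.4,-0.1,8.5,-0.1,0,0,0],[0.4,-0.1,10,-0.1,0,0,0],[0.4,-0.1,10.8,-0.1,0,0,0],[0.4,-0.1,11,-0.1,0,0,0],[0.4,-0.1,11,-0.1,0,0,0]]'
python3 - <<'E'
from h import *
st();cv2.imwrite("pics/w28.png",arm.get_image("wrist")[:,:,::-1])
E
```

```text
clock: 28.83
position: [608.1, 67.9, 3.0]
ee_rot: [0.473, 0.526, -0.525, -0.474]
contact_force: [0.4, 0.7, -1.9]
gripper_width: 59.1
t 28.83 P [608.1  67.9   3. ] jaw -174.1 tilt 0.1 F [ 0.4  0.7 -1.9] w 59.1 j [ 0.38  0.59 -0.27 -0.   -0.71 -0.27]
```

View pics/w28.png

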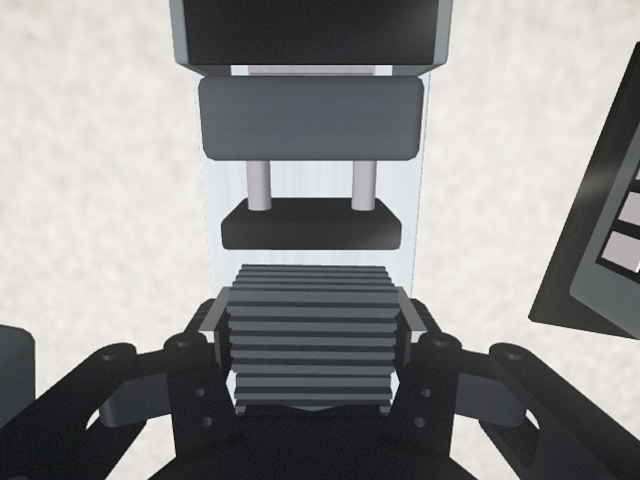

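```bash
python3 -m inch '[[0.4,0,0.3,0,0,0,0],[0.4,0.3,0.3,0,0,0,0],[0.4,0.3,0.3,0,0,0,0],[0.6,0.2,0.2,0,0,0,0],[0.85,0.2,0.2,0,0,0,0],[0.85,0.2,0.2,0,0,0,0],[0.85,0.2,-1,0,0,0,0],[0.85,0.2,-5,0,0,0,0],[0.85,0.2,-9,0,0,0,0],[0.85,0.2,-13,0,0,0,0],[0.95,0.2,-16,0,0,0,0],[0.95,0.2,-16,0,0,0,0]]'
python3 - <<'E'
from h import *
st();cv2.imwrite("pics/w29.png",arm.get_image("wrist")[:,:,::-1]);plan([619.4,-58,165],95.8)
E
```

```text
clock: 29.88
position: [612.1, 69.4, 172.1]
ee_rot: [0.477, 0.53, -0.52, -0.47]
contact_force: [-0.1, 1.1, 0.7]
gripper_width: 81.5
t 29.88 P [612.1  69.4 172.1] jaw -174.1 tilt 0.9 F [-0.1  1.1  0.7] w 81.5 j [ 0.38  0.4  -0.1   0.   -1.05 -0.27]
shift [-12.75   0.29   0.38] turn [  0.6 -89.9  -0.3] alt [ 0.3 90.1  0.6] j6 -0.27
```

View pics/w29.png

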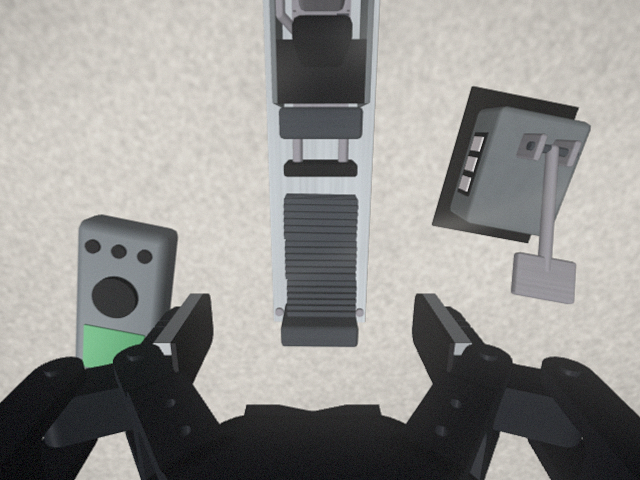

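The three bars lie side by side and square on the bed (rows 195 to 318). Now I go over the trigger.

```bash
python3 -m inch '[[0.95,-12.8,0,0.4,0,90,0],[0.95,-12.8,0,0.4,0,90,0],[0.95,-12.8,0,0.4,0,90,0],[0.95,-12.8,0,0.4,0,90,0],[0.95,-12.8,0,0.4,0,90,0],[0.95,-12.8,0,0.4,0,90,0],[0.95,-12.8,0,0.4,0,90,0],[0.95,-12.8,0,0.4,0,90,0],[0.95,-12.8,0,0.4,0,90,0],[0.95,-12.8,0,0.4,0,90,0],[0.95,-12.8,0,0.4,0,90,0],[0.95,-12.8,0,0.4,0,90,0],[0.95,-12.8,0,0.4,0,90,0],[0.95,-12.8,0,0.4,0,90,0],[0.95,-12.8,0,0.4,0,90,0],[0.95,-12.8,0,0.4,0,90,0]]'
python3 - <<'E'
from h import *
st();cv2.imwrite("pics/w30.png",arm.get_image("wrist")[:,:,::-1]);plan([619.4,-58,165],95.8)
E
```

```text
clock: 31.27
position: [616.5, -59.1, 162.2]
ee_rot: [-0.706, -0.036, 0.037, 0.707]
contact_force: [0.5, 0.1, -1.2]
gripper_width: 81.2
t 31.27 P [616.5 -59.1 162.2] jaw 95.9 tilt 0.1 F [ 0.5  0.1 -1.2] w 81.2 j [ 0.16  0.42 -0.09 -0.   -1.06 -1.63]
shift [ 0.29 -0.26  0.08] turn [-0.1  0.1 -0.1] alt [-1.000e-01 -1.799e+02  1.000e-01] j6 -1.63
```

View pics/w30.png

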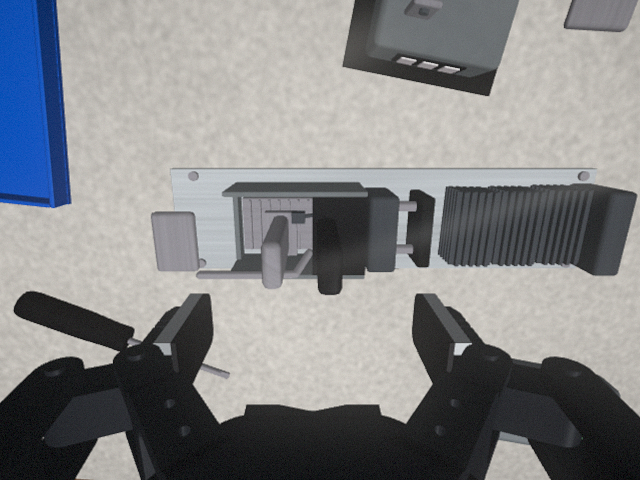

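```bash
python3 - <<'E'
from h import *
ex=np.array([-0.0993,0.995]);ey=np.array([-.995,-.0993]);o=np.array([608.3,53.]);c=cam("wrist")
for n,u,v,z in(("bladeL",263,284,118),("bladeR",283,284,118),("bl up",275,240,118),("postL",318,289,126),("postR",342,289,126),("post up",328,237,126)):
    q=bp(c,u,v,z);print(n,q.round(1),((q[:2]-o)@ex).round(1),((q[:2]-o)@ey).round(1))
p=arm.read_state()['position'];print(p,(p[:2]-o)@ex,(p[:2]-o)@ey)
im=cv2.imread("pics/w30.png");cv2.imwrite("pics/w30c.png",cv2.resize(im[200:310,220:390],None,fx=4.5,fy=4.5,interpolation=cv2.INTER_CUBIC))
E
```

```text
bladeL [634.8 -86.5 118. ] -141.4 -12.5
bladeR [633.6 -74.9 118. ] -129.8 -12.4
bl up [607.2 -81.6 118. ] -133.8 14.5
postL [630.9 -54.7 126. ] -109.4 -11.8
postR [629.5 -41.3 126. ] -95.9 -11.8
post up [600.  -52.7 126. ] -104.3 18.8
[616.58811439 -59.09690576 162.361873  ] -112.3594309873869 2.8845489248404244
```

View pics/w30c.png

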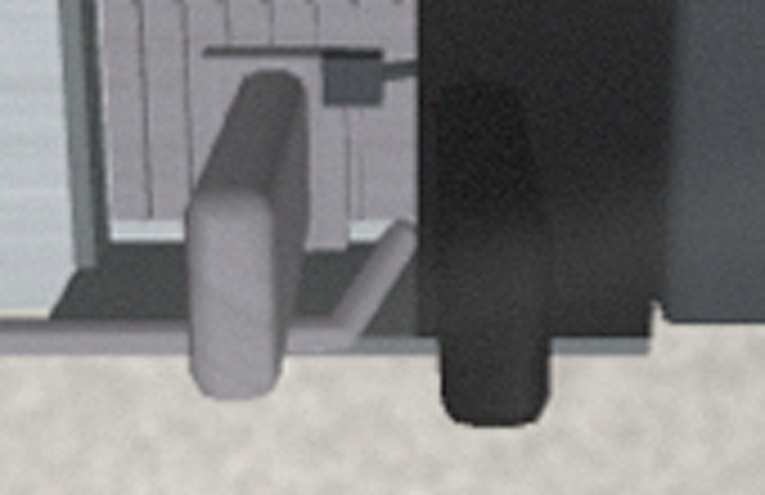

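```bash
python3 -m inch '[[0.95,0.2,3,0.2,0,0,0],[0.95,0.2,6,0.2,0,0,0],[0.95,0.2,8,0.2,0,0,0],[0.95,0.2,8.8,0.2,0,0,0],[0.95,0.2,8.8,0.2,0,0,0]]'
python3 - <<'E'
from h import *
st();cv2.imwrite("pics/w31.png",arm.get_image("wrist")[:,:,::-1])
E
```

```text
clock: 31.73
position: [617.2, -57.0, 72.4]
ee_rot: [-0.706, -0.034, 0.038, 0.706]
contact_force: [-0.4, -0.1, 1.3]
gripper_width: 81.3
t 31.73 P [617.2 -57.   72.4] jaw 95.9 tilt 0.3 F [-0.4 -0.1  1.3] w 81.3 j [ 0.17  0.52 -0.19 -0.   -0.87 -1.64]
```

View pics/w31.png

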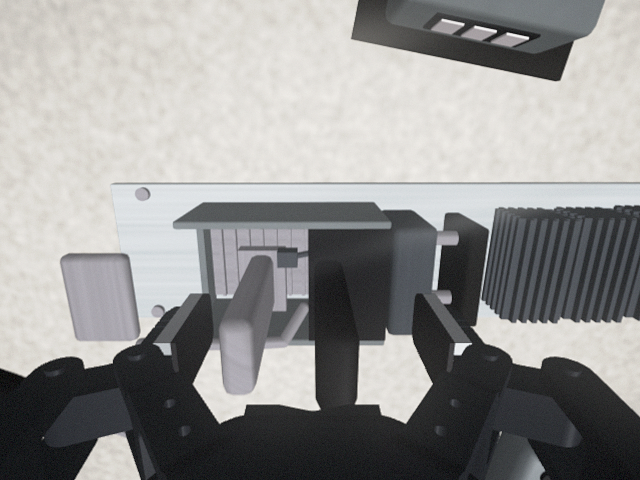

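```bash
python3 -m inch '[[0.5,0,0,0,0,0,0],[0.5,0,0,0,0,0,0],[0.25,0,0,0,0,0,0],[0.25,0,0,0,0,0,0],[0.25,0,0,0,0,0,0],[0.25,0,0,0,0,0,0],[0.25,0,0,0,0,0,0],[0.25,0,0,0,0,0,0]]'
python3 - <<'E'
from h import *
st();cv2.imwrite("pics/w32.png",arm.get_image("wrist")[:,:,::-1])
E
```

```text
clock: 32.45
position: [620.5, -55.1, 79.9]
ee_rot: [-0.706, -0.039, 0.035, 0.707]
contact_force: [-5.1, 8.0, 14.1]
gripper_width: 26.3
t 32.45 P [620.5 -55.1  79.9] jaw 96.0 tilt 0.4 F [-5.1  8.  14.1] w 26.3 j [ 0.17  0.51 -0.18 -0.   -0.88 -1.64]
```

View pics/w32.png

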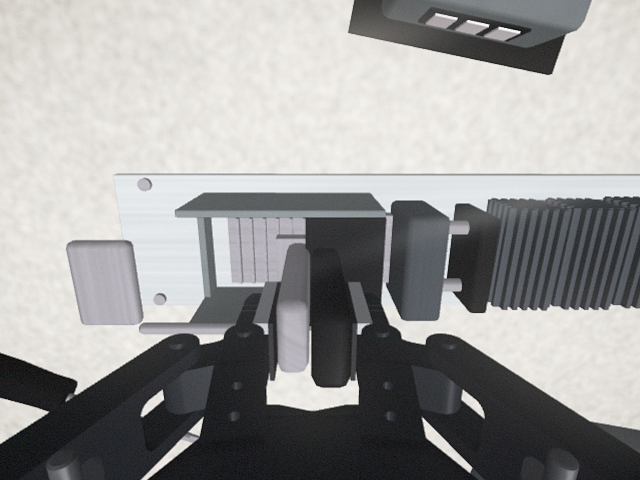

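First squeeze worked (width 26 mm, jaw advanced). Now the second one.

```bash
python3 -m inch '[[0.9,0,0,0,0,0,0],[0.9,0,0,0,0,0,0],[0.9,0,0,0,0,0,0],[0.9,0,0,0,0,0,0],[0.9,0,0,0,0,0,0],[0.9,0,0,0,0,0,0],[0.9,0,0,0,0,0,0],[0.9,0,0,0,0,0,0],[0.9,0,0,0,0,0,0],[0.9,0,0,0,0,0,0],[0.5,0,0,0,0,0,0],[0.5,0,0,0,0,0,0],[0.25,0,0,0,0,0,0],[0.25,0,0,0,0,0,0],[0.25,0,0,0,0,0,0],[0.25,0,0,0,0,0,0],[0.25,0,0,0,0,0,0],[0.25,0,0,0,0,0,0],[0.25,0,0,0,0,0,0],[0.25,0,0,0,0,0,0]]'
python3 - <<'E'
from h import *
st();cv2.imwrite("pics/w33.png",arm.get_image("wrist")[:,:,::-1])
E
```

```text
clock: 34.17
position: [619.3, -55.2, 78.2]
ee_rot: [-0.706, -0.038, 0.036, 0.707]
contact_force: [-6.3, 7.9, 13.4]
gripper_width: 26.2
t 34.17 P [619.3 -55.2  78.2] jaw 96.0 tilt 0.2 F [-6.3  7.9 13.4] w 26.2 j [ 0.17  0.51 -0.18 -0.   -0.88 -1.64]
```

View pics/w33.png

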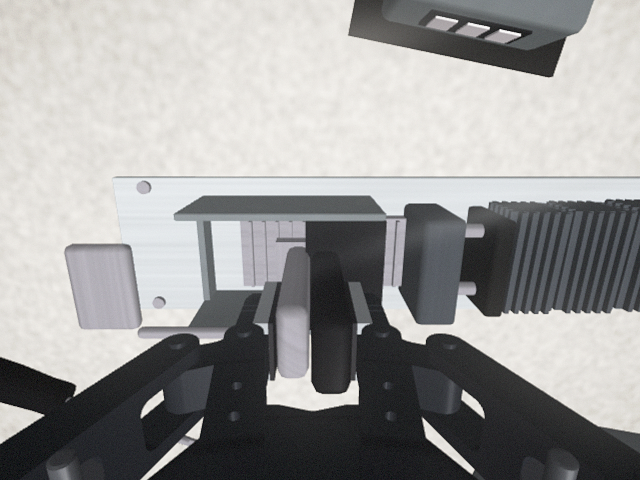

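Jaw at two teeth, and the pad is close to the bars. Third squeeze.

```bash
python3 -m inch '[[0.9,0,0,0,0,0,0],[0.9,0,0,0,0,0,0],[0.9,0,0,0,0,0,0],[0.9,0,0,0,0,0,0],[0.9,0,0,0,0,0,0],[0.9,0,0,0,0,0,0],[0.9,0,0,0,0,0,0],[0.9,0,0,0,0,0,0],[0.9,0,0,0,0,0,0],[0.9,0,0,0,0,0,0],[0.5,0,0,0,0,0,0],[0.5,0,0,0,0,0,0],[0.25,0,0,0,0,0,0],[0.25,0,0,0,0,0,0],[0.25,0,0,0,0,0,0],[0.25,0,0,0,0,0,0],[0.25,0,0,0,0,0,0],[0.25,0,0,0,0,0,0],[0.25,0,0,0,0,0,0],[0.25,0,0,0,0,0,0]]'
python3 - <<'E'
from h import *
st();cv2.imwrite("pics/w34.png",arm.get_image("wrist")[:,:,::-1])
E
```

```text
clock: 35.88
position: [619.3, -55.3, 78.2]
ee_rot: [-0.706, -0.038, 0.036, 0.707]
contact_force: [-6.0, 8.0, 13.7]
gripper_width: 25.8
t 35.88 P [619.3 -55.3  78.2] jaw 96.0 tilt 0.1 F [-6.   8.  13.7] w 25.8 j [ 0.17  0.51 -0.18 -0.   -0.88 -1.64]
```

View pics/w34.png

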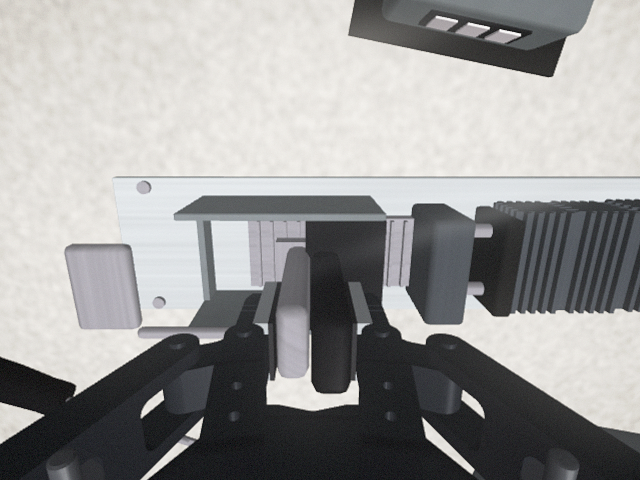

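```bash
python3 -m inch '[[0.9,0,0,0,0,0,0],[0.9,0,0,0,0,0,0],[0.9,0,0,0,0,0,0],[0.9,0,0,0,0,0,0],[0.9,0,0,0,0,0,0],[0.9,0,0,0,0,0,0],[0.9,0,0,0,0,0,0],[0.9,0,0,0,0,0,0],[0.9,0,0,0,0,0,0],[0.9,0,0,0,0,0,0],[0.5,0,0,0,0,0,0],[0.5,0,0,0,0,0,0],[0.25,0,0,0,0,0,0],[0.25,0,0,0,0,0,0],[0.25,0,0,0,0,0,0],[0.25,0,0,0,0,0,0],[0.25,0,0,0,0,0,0],[0.25,0,0,0,0,0,0],[0.25,0,0,0,0,0,0],[0.25,0,0,0,0,0,0]]'
python3 - <<'E'
from h import *
st();cv2.imwrite("pics/w35.png",arm.get_image("wrist")[:,:,::-1])
E
```

```text
clock: 37.6
position: [619.2, -55.3, 78.3]
ee_rot: [-0.706, -0.038, 0.036, 0.707]
contact_force: [-6.8, 8.1, 15.1]
gripper_width: 26.0
t 37.6 P [619.2 -55.3  78.3] jaw 96.0 tilt 0.1 F [-6.8  8.1 15.1] w 26.0 j [ 0.17  0.51 -0.18 -0.   -0.88 -1.64]
```

View pics/w35.png

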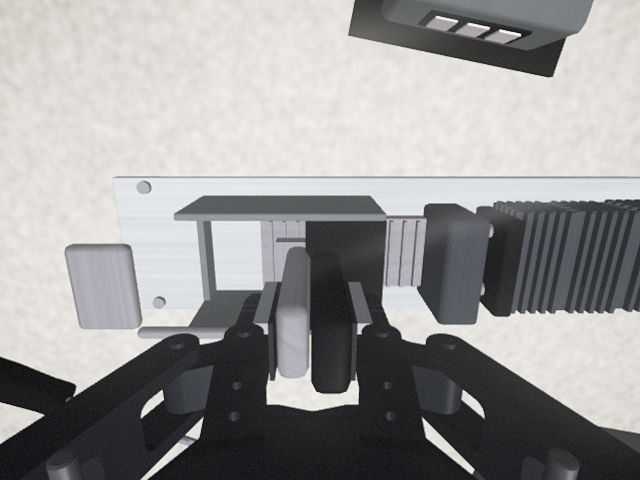

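The fourth squeeze moved the jaw about 8 mm while the pad stayed on the batch, so the pad is now pushed in. I open, lift and verify.

```bash
python3 -m inch '[[0.95,0,0,0,0,0,0],[0.95,0,0,0,0,0,0],[0.95,0,0,0,0,0,0],[0.95,0,0,0,0,0,0],[0.95,0,0,0,0,0,0],[0.95,0,0,0,0,0,0],[0.95,0,-2,0,0,0,0],[0.95,0,-5,0,0,0,0],[0.95,0,-8,0,0,0,0],[0.95,0,-11,0,0,0,0],[0.95,0,-14,0,0,0,0],[0.95,0,-14,0,0,0,0],[0.95,0,-14,0,0,0,0]]'
python3 - <<'E'
from h import *
st();im=arm.get_image("wrist");cv2.imwrite("pics/w36.png",im[:,:,::-1])
cv2.imwrite("pics/w36c.png",cv2.resize(im[130:300,280:620],None,fx=2.3,fy=2.3,interpolation=cv2.INTER_CUBIC)[:,:,::-1])
im=arm.get_image("top");cv2.imwrite("pics/t36.png",cv2.resize(im[190:340,225:400],None,fx=4.5,fy=3.9,interpolation=cv2.INTER_CUBIC)[:,:,::-1])
E
```

```text
clock: 38.73
position: [619.6, -56.8, 216.9]
ee_rot: [-0.706, -0.038, 0.034, 0.707]
contact_force: [-1.1, -0.1, -0.7]
gripper_width: 81.4
t 38.73 P [619.6 -56.8 216.9] jaw 95.8 tilt 0.3 F [-1.1 -0.1 -0.7] w 81.4 j [ 0.17  0.38 -0.01 -0.   -1.17 -1.64]
```

View pics/w36.png

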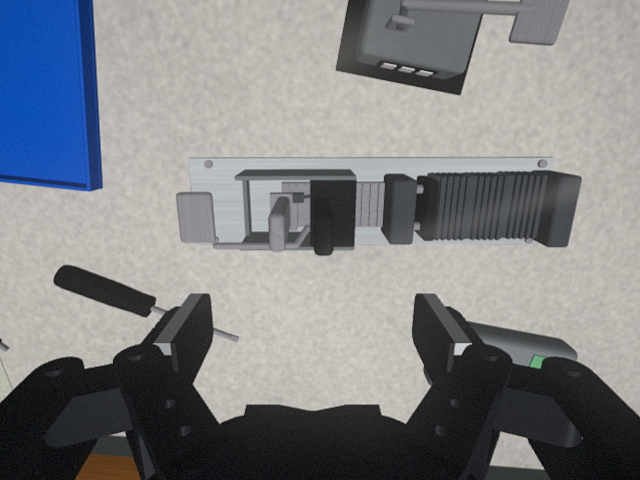

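View pics/w36c.png

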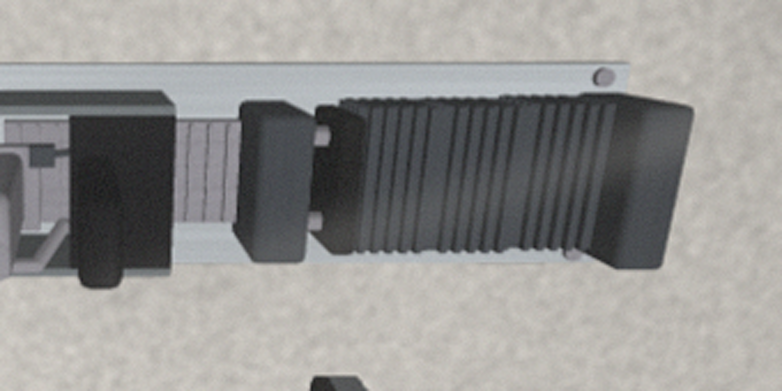

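```bash
python3 - <<'E'
from h import *
ex=np.array([-0.0993,0.995]);o=np.array([608.3,53.])
c=cam("wrist")
for n,u,v,z in(("jawfront",417,190,54),("jawfront48",417,190,48),("padface",437,195,48),("jaw base front",414,235,6)):print(n,((bp(c,u,v,z)[:2]-o)@ex).round(1))
c=cam("top");f=lambda x,y:(225+(x+.5)/4.5-.5,190+(y+.5)/3.9-.5)
for n,x,y,z in(("init jawfront",330,180,54),("init padface",279,180,48)):print(n,((bp(c,*f(x,y),z)[:2]-o)@ex).round(1))
E
```

```text
jawfront -20.1
jawfront48 -18.3
padface -0.2
jaw base front -5.1
init jawfront -17.9
init padface 8.0
```

View pics/t36.png

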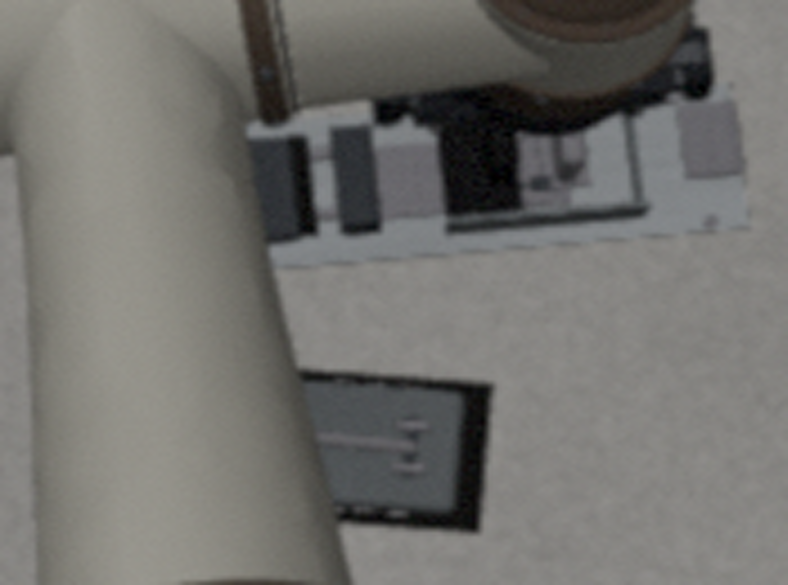

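The free rod between jaw and pad went from 32 to 17 crop pixels, about 7.5 mm, so the pad is clearly pushed in and the batch is gripped. Now the counter.

```bash
python3 - <<'E'
from h import *
plan([458.5,76,190],95.8)
E
```

```text
shift [-14.51   2.42  14.83] turn [-0.1  0.  -0.1] alt [-2.0e-01 -1.8e+02  1.0e-01] j6 -1.64
```

```bash
python3 -m inch '[[0,-14.5,0,14.8,0,0,0],[0,-14.5,0,14.8,0,0,0],[0,-14.5,0,14.8,0,0,0],[0,-14.5,0,14.8,0,0,0],[0,-14.5,0,14.8,0,0,0],[0,-14.5,2.4,14.8,0,0,0],[0,-14.5,2.4,14.8,0,0,0],[0,-14.5,2.4,14.8,0,0,0],[0,-14.5,2.4,14.8,0,0,0]]'
python3 - <<'E'
from h import *
st();c=cam("wrist");im=arm.get_image("wrist");cv2.imwrite("pics/w37.png",im[:,:,::-1])
for d in arm.masks_of("count_pad","wrist")[:4]:
    r=rect(d['mask']);print(round(d['conf'],2),np.round(r[0]),np.round(r[1]),bp(c,*r[0],104).round(1))
E
```

```text
clock: 39.58
position: [460.0, 75.1, 190.7]
ee_rot: [0.706, 0.035, -0.036, -0.706]
contact_force: [0.1, 0.2, 0.5]
gripper_width: 0.2
t 39.58 P [460.   75.1 190.7] jaw 95.8 tilt 0.1 F [0.1 0.2 0.5] w 0.2 j [ 0.51  0.14 -0.41 -0.   -1.01 -1.98]
0.76 [271. 223.] [133.  57.] [452.5  46.2 104. ]
0.6 [115. 369.] [30. 71.] [579.4 -65.  104. ]
0.55 [368. 330.] [25. 31.] [527.  122.8 104. ]
```

View pics/w37.png

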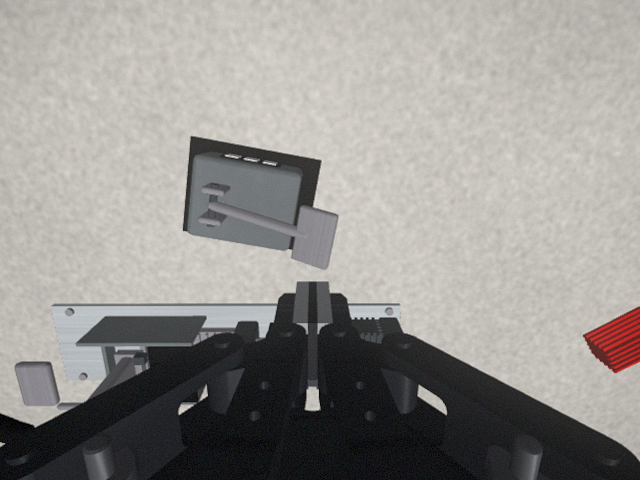

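```bash
python3 - <<'E'
from h import *
c=cam("wrist");
for z in(95,104):print(bp(c,315.8,237,z).round(1))
st()
E
```

```text
[462.4  77.5  95. ]
[459.7  77.1 104. ]
t 39.68 P [460.4  75.1 191.1] jaw 95.7 tilt 0.0 F [ 0.6 -0.1 -0.2] w -0.0 j [ 0.51  0.14 -0.41 -0.   -1.01 -1.98]
```

```bash
python3 -m inch '[[0,0,4,0.4,0,0,0],[0,0,7.5,0.4,0,0,0],[0,0,8.5,0.4,0,0,0],[0,0,9.5,0.4,0,0,0],[0,0,10.3,0.4,0,0,0],[0,0,11,0.5,0,0,0],[0,0,11.6,0.5,0,0,0],[0,0,12.2,0.6,0,0,0],[0,0,12.8,0.6,0,0,0],[0,0,13.3,0.6,0,0,0],[0,0,13.6,0.6,0,0,0],[0,0,13.6,0.6,0,0,0]]'
python3 - <<'E'
from h import *
st();im=arm.get_image("wrist");cv2.imwrite("pics/w38.png",im[:,:,::-1])
im=arm.get_image("scene");cv2.imwrite("pics/s38.png",cv2.resize(im[160:330,220:420],None,fx=4,fy=3.5,interpolation=cv2.INTER_CUBIC)[:,:,::-1])
E
```

```text
clock: 40.68
position: [459.3, 82.0, 54.7]
ee_rot: [-0.706, -0.036, 0.036, 0.707]
contact_force: [1.0, 1.8, 2.6]
gripper_width: -0.2
t 40.68 P [459.3  82.   54.7] jaw 95.9 tilt 0.1 F [1.  1.8 2.6] w -0.2 j [ 0.53  0.33 -0.59 -0.   -0.65 -1.99]
```

View pics/w38.png

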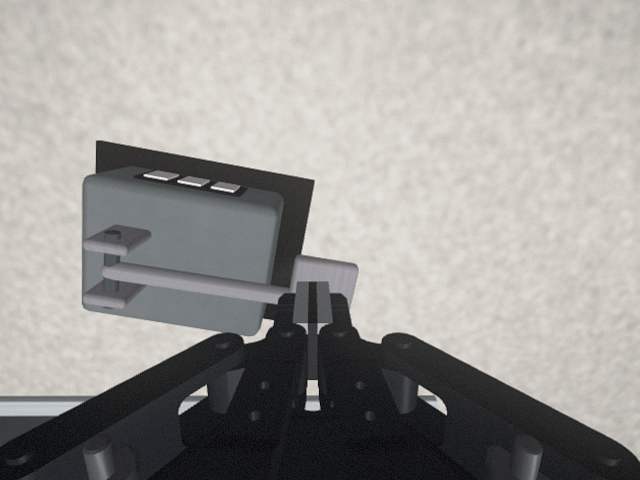

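View pics/s38.png

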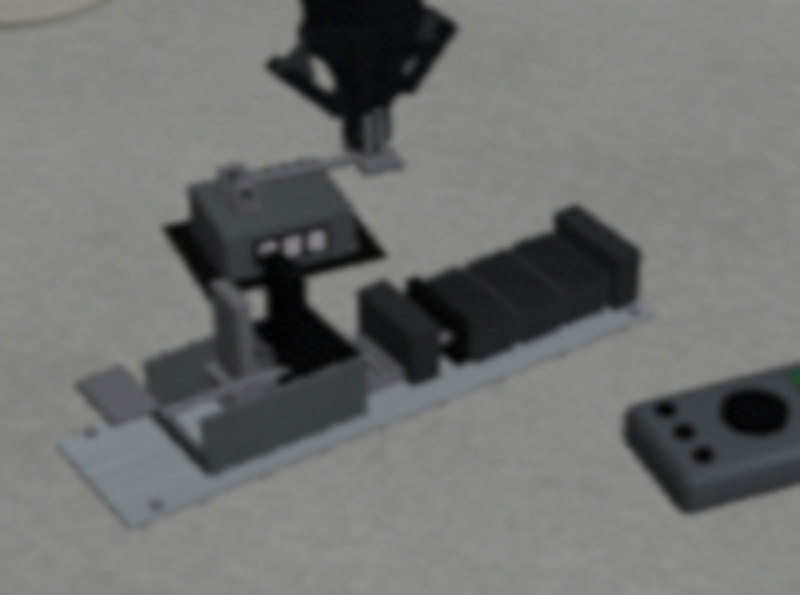

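```bash
python3 -m inch '[[0,0,0.4,0,0,0,0],[0,0,0.8,0.1,0,0,0],[0,0,0.8,0.1,0,0,0]]'; python3 -m inch '[[0,0,0.4,0,0,0,0],[0,0,0.6,0,0,0,0],[0,0,0.6,0,0,0,0]]'
```

```text
clock: 41.03
position: [458.3, 82.4, 46.3]
ee_rot: [-0.706, -0.036, 0.036, 0.706]
contact_force: [2.2, 0.7, 3.3]
gripper_width: -0.1
clock: 41.28
position: [458.7, 82.2, 43.9]
ee_rot: [0.706, 0.036, -0.037, -0.706]
contact_force: [-7.1, -1.5, 30.1]
gripper_width: -0.2
```

```bash
python3 -m inch '[[0,0,0.3,0,0,0,0],[0,0,0.4,0,0,0,0],[0,0,0.4,0,0,0,0]]'
```

```text
clock: 41.53
position: [458.9, 82.1, 43.1]
ee_rot: [0.707, 0.037, -0.037, -0.706]
contact_force: [-15.0, -0.8, 56.6]
gripper_width: -0.1
```

Hard stop reached. The last row pushed to 57 N at the fingertips, which is more than I needed. I lift straight off.

```bash
python3 -m inch '[[0,0,-1,0,0,0,0],[0,0,-3,0,0,0,0],[0,0,-6,0,0,0,0],[0,0,-10,0,0,0,0],[0,0,-14,0,0,0,0],[0,0,-16,0,0,0,0],[0,0,-16,0,0,0,0],[0,0,-16,0,0,0,0]]'
python3 - <<'E'
from h import *
st();im=arm.get_image("wrist");cv2.imwrite("pics/w39.png",im[:,:,::-1]);plan([630.2,-155.2,195],95.7)
im=arm.get_image("scene");cv2.imwrite("pics/s39.png",cv2.resize(im[160:330,220:420],None,fx=4,fy=3.5,interpolation=cv2.INTER_CUBIC)[:,:,::-1])
E
```

```text
clock: 42.2
position: [457.7, 82.4, 196.9]
ee_rot: [-0.706, -0.035, 0.036, 0.707]
contact_force: [-0.1, -0.5, -0.4]
gripper_width: 0.2
t 42.2 P [457.7  82.4 196.9] jaw 95.8 tilt 0.1 F [-0.1 -0.5 -0.4] w 0.2 j [ 0.53  0.13 -0.41 -0.   -1.03 -2.  ]
shift [ 1.483e+01 -1.000e-02 -2.535e+01] turn [-0.   0.1 -0.2] alt [-3.000e-01 -1.799e+02  1.000e-01] j6 -2.0
```

View pics/s39.png

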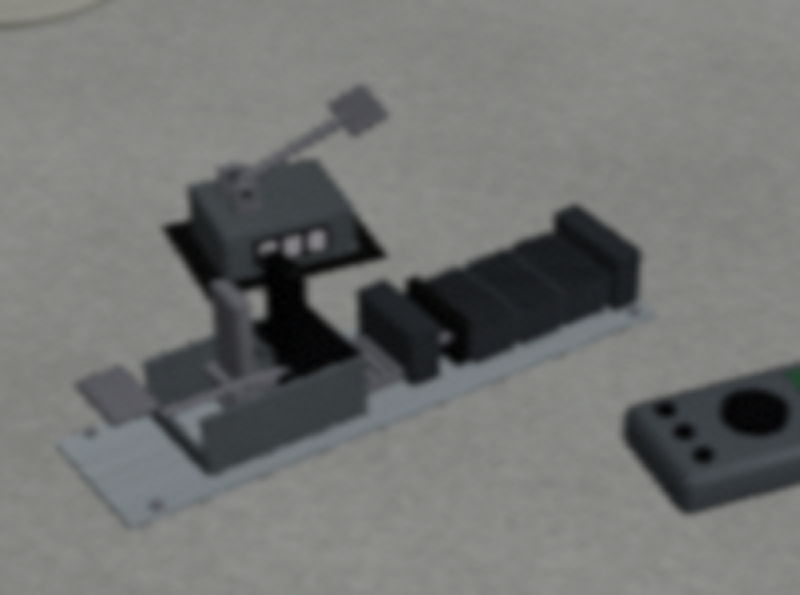

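The lever sprang back and the batch is still gripped. Now the release again: go over it, then press to TCP z of about 46 as before.

```bash
python3 -m inch '[[0,14.8,0,-25.4,0,0,0],[0,14.8,0,-25.4,0,0,0],[0,14.8,0,-25.4,0,0,0],[0,14.8,0,-25.4,0,0,0],[0,14.8,0,-25.4,0,0,0],[0,14.8,0,-25.4,0,0,0],[0,14.8,0,-25.4,0,0,0],[0,14.8,0,-25.4,0,0,0],[0,14.8,0,-25.4,0,0,0],[0,14.8,0,-25.4,0,0,0],[0,14.8,0,-25.4,0,0,0]]'
python3 - <<'E'
from h import *
st();plan([630.2,-155.2,47],95.7)
E
```

```text
clock: 43.22
position: [630.6, -154.2, 195.3]
ee_rot: [-0.706, -0.035, 0.037, 0.707]
contact_force: [1.0, -0.0, 0.4]
gripper_width: -0.2
t 43.22 P [ 630.6 -154.2  195.3] jaw 95.9 tilt 0.2 F [ 1.  -0.   0.4] w -0.2 j [ 0.01  0.45  0.04 -0.   -1.16 -1.48]
shift [-1.000e-02  1.483e+01 -1.200e-01] turn [-0.1  0.2 -0.2] alt [  -0.3 -179.8    0.2] j6 -1.48
```

```bash
python3 -m inch '[[0,0,4,-0.1,0,0,0],[0,0,8,-0.1,0,0,0],[0,0,11,-0.1,0,0,0],[0,0,12.5,-0.1,0,0,0],[0,0,13.5,-0.1,0,0,0],[0,0,14.3,-0.1,0,0,0],[0,0,14.9,-0.1,0,0,0],[0,0,14.9,-0.1,0,0,0],[0,0,14.9,-0.1,0,0,0],[0,0,14.9,-0.1,0,0,0],[0,0,14.9,-0.1,0,0,0],[0,0,14.9,-0.1,0,0,0],[0,0,14.9,-0.1,0,0,0],[0,0,14.9,-0.1,0,0,0],[0,0,14.9,-0.1,0,0,0],[0,0,14.9,-0.1,0,0,0],[0,0,14.9,-0.1,0,0,0],[0,0,14.9,-0.1,0,0,0],[0,0,14.9,-0.1,0,0,0],[0,0,14.9,-0.1,0,0,0]]'
python3 -m inch '[[0,0,0,0,0,0,0],[0,0,0,0,0,0,0],[0,0,0,0,0,0,0],[0,0,0,0,0,0,0]]'
python3 - <<'E'
from h import *
st();im=arm.get_image("wrist");cv2.imwrite("pics/w40.png",im[:,:,::-1])
im=arm.get_image("scene");cv2.imwrite("pics/s40.png",cv2.resize(im[160:330,220:420],None,fx=4,fy=3.5,interpolation=cv2.INTER_CUBIC)[:,:,::-1])
E
```

```text
clock: 44.88
position: [632.0, -156.0, 47.8]
ee_rot: [-0.706, -0.036, 0.036, 0.706]
contact_force: [0.2, -0.0, 1.4]
gripper_width: 0.1
clock: 45.22
position: [631.9, -156.0, 47.7]
ee_rot: [-0.706, -0.036, 0.036, 0.706]
contact_force: [1.3, 0.1, 2.1]
gripper_width: -0.4
t 45.22 P [ 631.9 -156.    47.7] jaw 95.8 tilt 0.1 F [1.3 0.1 2.1] w -0.4 j [ 0.01  0.59 -0.13 -0.   -0.85 -1.47]
```

View pics/s40.png

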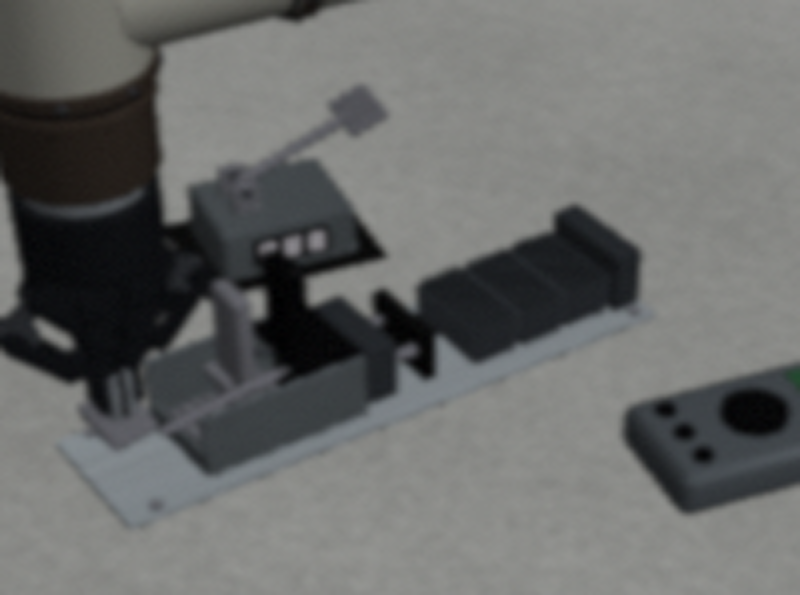

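View pics/w40.png

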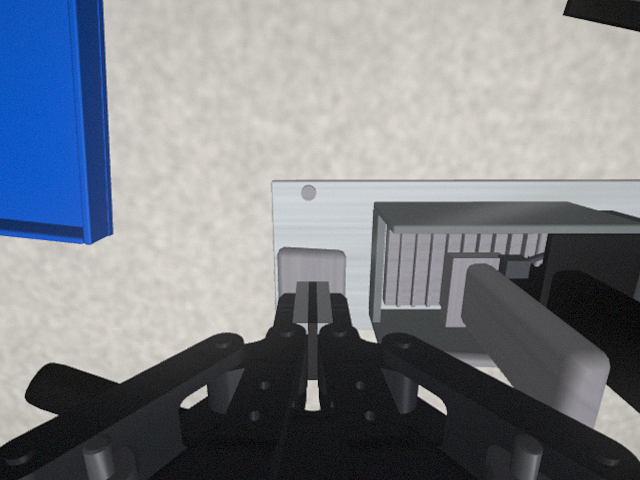

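```bash
python3 -m inch '[[0,0,0,0,0,0,0],[0,0,0,0,0,0,0],[0,0,0,0,0,0,0],[0,0,-4,0,0,0,0],[0,0,-8,0,0,0,0],[0,0,-12,0,0,0,0],[0.85,0,-13,0,0,0,0],[0.85,0,-13,0,0,0,0]]'
python3 - <<'E'
from h import *
st();plan([606.1,74.9,160],5.8)
E
```

```text
clock: 45.98
position: [633.4, -156.1, 182.4]
ee_rot: [-0.706, -0.039, 0.034, 0.706]
contact_force: [0.1, 0.4, 0.3]
gripper_width: 23.1
t 45.98 P [ 633.4 -156.1  182.4] jaw 95.9 tilt 0.4 F [0.1 0.4 0.3] w 23.1 j [ 0.01  0.46  0.02 -0.   -1.12 -1.47]
shift [-0.38  2.23 23.26] turn [  0.3 -89.9   0.3] alt [-0.3 90.1  0.3] j6 -1.47
```

```bash
python3 -m inch '[[0.85,-0.4,0,23.3,0,-90,0],[0.85,-0.4,0,23.3,0,-90,0],[0.85,-0.4,0,23.3,0,-90,0],[0.85,-0.4,0,23.3,0,-90,0],[0.85,-0.4,0,23.3,0,-90,0],[0.85,-0.4,0,23.3,0,-90,0],[0.85,-0.4,2,23.3,0,-90,0],[0.85,-0.4,2,23.3,0,-90,0],[0.85,-0.4,2,23.3,0,-90,0],[0.85,-0.4,2,23.3,0,-90,0],[0.85,-0.4,2,23.3,0,-90,0],[0.85,-0.4,2,23.3,0,-90,0],[0.85,-0.4,2,23.3,0,-90,0],[0.85,-0.4,2,23.3,0,-90,0],[0.85,-0.4,2,23.3,0,-90,0]]'
python3 - <<'E'
from h import *
st();im=arm.get_image("wrist");cv2.imwrite("pics/w41.png",im[:,:,::-1])
E
```

```text
clock: 47.23
position: [603.1, 75.1, 156.5]
ee_rot: [-0.474, -0.524, 0.525, 0.475]
contact_force: [0.6, 0.6, 0.1]
gripper_width: 72.7
t 47.23 P [603.1  75.1 156.5] jaw -174.3 tilt 0.2 F [0.6 0.6 0.1] w 72.7 j [ 0.39  0.41 -0.13 -0.   -1.04 -0.29]
```

View pics/w41.png

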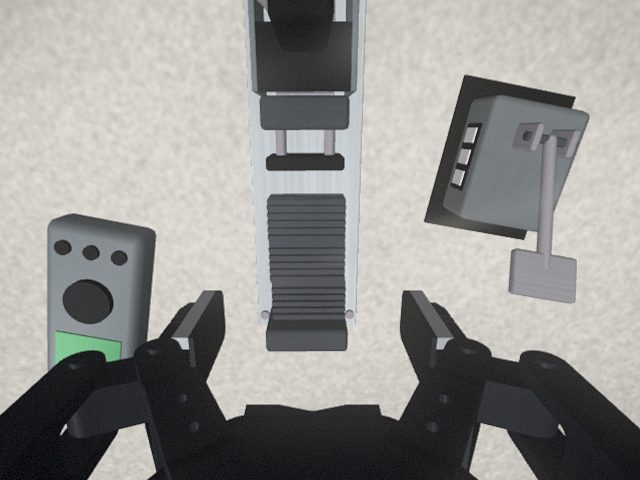

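```bash
python3 - <<'E'
from h import *
ex=np.array([-0.0993,0.995]);ey=np.array([-.995,-.0993]);o=np.array([608.3,53.]);c=cam("wrist")
for u,v,z in((306,195,6),(306,205,40),(267,225,40),(346,225,40)):
    q=bp(c,u,v,z);print(u,v,z,q.round(1),((q[:2]-o)@ex).round(1),((q[:2]-o)@ey).round(1))
st();plan([605.8,75.5,3],5.8)
E
```

```text
306 195 6 [609.6  57.4   6. ] 4.2 -1.8
306 205 40 [609.   58.8  40. ] 5.7 -1.3
267 225 40 [637.2  77.3  40. ] 21.3 -31.1
346 225 40 [577.1  71.2  40. ] 21.2 29.2
t 47.28 P [603.3  75.2 156.8] jaw -174.3 tilt 0.1 F [0.9 1.  0.5] w 72.5 j [ 0.39  0.41 -0.13 -0.   -1.04 -0.29]
shift [-0.   15.38 -0.29] turn [-0.1 -0.1  0. ] alt [-1.000e-01  1.799e+02 -2.000e-01] j6 -0.29
```

```bash
python3 -m inch '[[0.85,0,4,-0.35,0,0,0],[0.85,0,8,-0.35,0,0,0],[0.85,0,12,-0.35,0,0,0],[0.85,0,14.5,-0.35,0,0,0],[0.85,0,15.4,-0.35,0,0,0],[0.85,0,15.4,-0.35,0,0,0],[0.85,0,15.4,-0.35,0,0,0],[0.4,0,15.4,-0.35,0,0,0],[0.4,0,15.4,-0.35,0,0,0],[0.4,0,15.4,-0.35,0,0,0],[0.4,0,15.4,-0.35,0,0,0],[0.4,0,15.4,-0.35,0,0,0]]'
python3 - <<'E'
from h import *
st();im=arm.get_image("wrist");cv2.imwrite("pics/w42.png",im[:,:,::-1])
E
```

```text
clock: 48.28
position: [609.4, 76.4, 6.6]
ee_rot: [0.474, 0.527, -0.523, -0.473]
contact_force: [-0.4, -0.4, 6.2]
gripper_width: 58.5
t 48.28 P [609.4  76.4   6.6] jaw -174.1 tilt 0.3 F [-0.4 -0.4  6.2] w 58.5 j [ 0.39  0.59 -0.26 -0.   -0.71 -0.28]
```

View pics/w42.png

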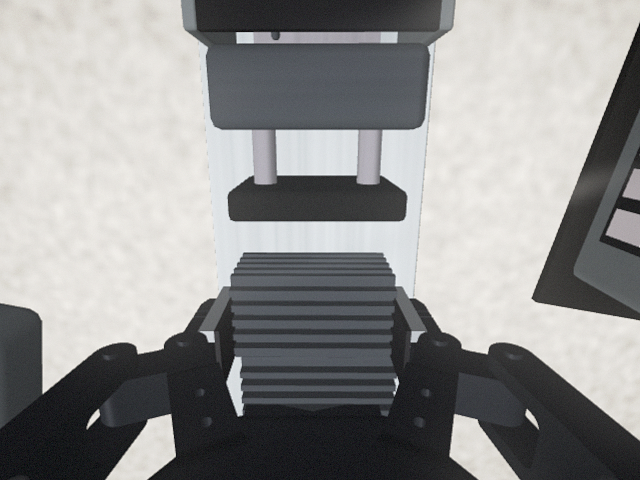

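Bar 3 is gripped. I lift it high enough to clear the post.

```bash
python3 -m inch '[[0.4,0,-1,0,0,0,0],[0.4,0,-4,0,0,0,0],[0.4,0,-8,0,0,0,0],[0.4,0,-12,0,0,0,0],[0.4,0,-16,0,0,0,0],[0.4,0,-16.5,0,0,0,0],[0.4,0,-16.5,0,0,0,0]]'
python3 - <<'E'
from h import *
st();im=arm.get_image("wrist");cv2.imwrite("pics/w43.png",im[:,:,::-1]);plan([495,-395,165],1)
E
```

```text
clock: 48.92
position: [609.2, 76.3, 173.6]
ee_rot: [0.475, 0.528, -0.522, -0.473]
contact_force: [-0.6, -0.5, -2.0]
gripper_width: 58.6
t 48.92 P [609.2  76.3 173.6] jaw -174.2 tilt 0.5 F [-0.6 -0.5 -2. ] w 58.6 j [ 0.39  0.4  -0.1  -0.   -1.06 -0.29]
shift [-45.71   0.38  15.95] turn [0.1 4.8 0.2] alt [   0.2 -175.2   -0.2] j6 -0.29
```

View pics/w43.png

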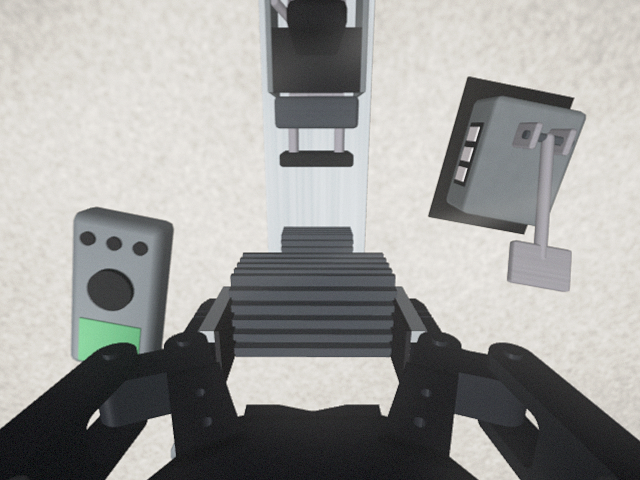

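```bash
python3 -m inch '[[0.4,-45.7,0,16,0,4.8,0],[0.4,-45.7,0,16,0,4.8,0],[0.4,-45.7,0,16,0,4.8,0],[0.4,-45.7,0,16,0,4.8,0],[0.4,-45.7,0,16,0,4.8,0],[0.4,-45.7,0,16,0,4.8,0],[0.4,-45.7,0,16,0,4.8,0],[0.4,-45.7,0,16,0,4.8,0],[0.4,-45.7,0,16,0,4.8,0],[0.4,-45.7,0,16,0,4.8,0],[0.4,-45.7,0,16,0,4.8,0],[0.4,-45.7,0,16,0,4.8,0],[0.4,-45.7,0,16,0,4.8,0],[0.4,-45.7,0,16,0,4.8,0],[0.4,-45.7,0,16,0,4.8,0]]'
python3 - <<'E'
from h import *
st();im=arm.get_image("wrist");cv2.imwrite("pics/w44.png",im[:,:,::-1])
E
```

```text
clock: 50.22
position: [493.9, -394.4, 166.2]
ee_rot: [-0.494, -0.504, 0.504, 0.497]
contact_force: [-0.2, 0.0, -0.8]
gripper_width: 58.7
t 50.22 P [ 493.9 -394.4  166.2] jaw -179.0 tilt 0.3 F [-0.2  0.  -0.8] w 58.7 j [-0.42  0.44 -0.05 -0.   -1.08  0.44]
```

View pics/w44.png

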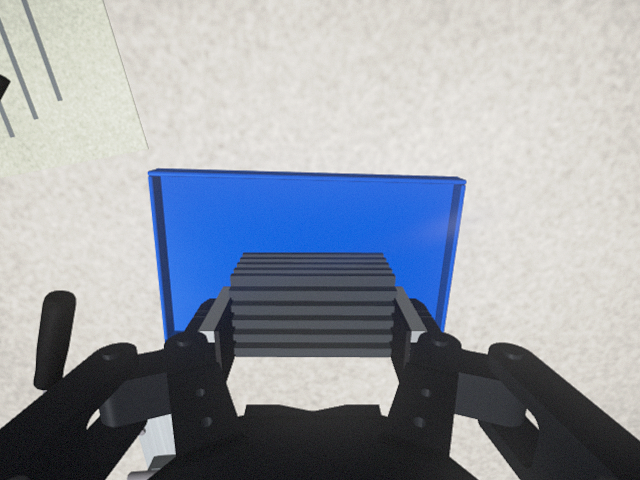

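```bash
python3 - <<'E'
from h import *
c=cam("wrist")
for u,v,z in((150,171,22),(466,179,22),(307,175,22),(155,178,4)):print(bp(c,u,v,z).round(1))
s=arm.read_state();p=s['position'];q=bp(c,312,253,p[2]+5);print(p,"bar front edge tool",R.from_quat(s['ee_rot']).inv().apply(q-p).round(1))
E
```

```text
[ 625.4 -430.2   22. ]
[ 369.1 -428.7   22. ]
[ 498.6 -429.5   22. ]
[ 629.6 -422.     4. ]
[ 494.41901283 -394.04967078  166.8469798 ] bar front edge tool [-21.5  -5.1   0.2]
```

```bash
python3 -m inch '[[0.4,0.4,4,0,0,0,0],[0.4,0.4,8,0,0,0,0],[0.4,0.4,12,0,0,0,0],[0.4,0.4,14.5,0,0,0,0],[0.4,0.4,15.6,0,0,0,0],[0.4,0.4,16,0,0,0,0],[0.4,0.4,16.2,0,0,0,0],[0.4,0.4,16.2,0,0,0,0]]'
python3 - <<'E'
from h import *
st()
E
```

```text
clock: 50.93
position: [496.3, -391.2, 7.9]
ee_rot: [0.496, 0.505, -0.504, -0.494]
contact_force: [-0.7, 0.1, -1.0]
gripper_width: 58.7
t 50.93 P [ 496.3 -391.2    7.9] jaw -178.9 tilt 0.1 F [-0.7  0.1 -1. ] w 58.7 j [-0.41  0.61 -0.21 -0.   -0.75  0.43]
```

```bash
python3 -m inch '[[0.4,0,0.2,0,0,0,0],[0.4,0,0.4,0,0,0,0],[0.4,0,0.4,0,0,0,0],[0.6,0,0.3,0,0,0,0],[0.8,0,0.3,0,0,0,0],[0.8,0,0.3,0,0,0,0],[0.8,0,0.3,0,0,0,0],[0.85,0,-1,0,0,0,0],[0.85,0,-5,0,0,0,0],[0.85,0,-9,0,0,0,0],[0.85,0,-13,0,0,0,0],[0.85,0,-17,0,0,0,0],[0.85,0,-17,0,0,0,0]]'
python3 - <<'E'
from h import *
st();im=arm.get_image("wrist");cv2.imwrite("pics/w45.png",im[:,:,::-1]);plan([603.8,109,170],5.8)
E
```

```text
clock: 52.02
position: [499.0, -394.3, 186.8]
ee_rot: [0.501, 0.506, -0.504, -0.489]
contact_force: [1.3, -1.3, 2.4]
gripper_width: 72.9
t 52.02 P [ 499.  -394.3  186.8] jaw -178.9 tilt 1.0 F [ 1.3 -1.3  2.4] w 72.9 j [-0.41  0.42 -0.03  0.   -1.1   0.43]
shift [ 49.98   1.11 -11.56] turn [ 0.6 -4.7 -0.3] alt [  0.5 175.3   0.9] j6 0.43
```

View pics/w45.png

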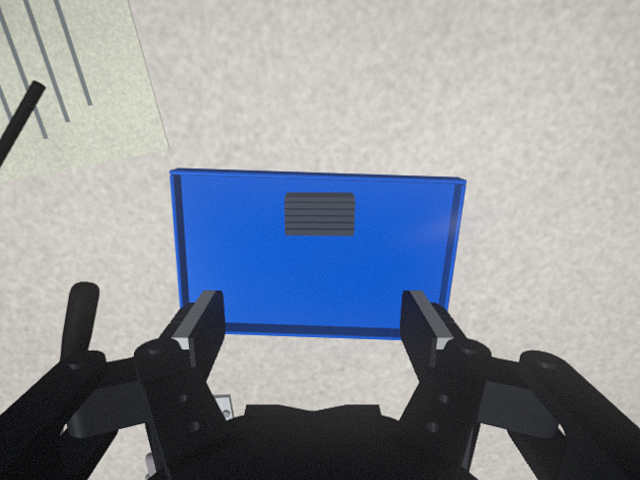

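```bash
python3 -m inch '[[0.85,50,0.4,-11.6,0,-4.7,0],[0.85,50,0.4,-11.6,0,-4.7,0],[0.85,50,0.4,-11.6,0,-4.7,0],[0.85,50,0.4,-11.6,0,-4.7,0],[0.85,50,0.4,-11.6,0,-4.7,0],[0.85,50,0.4,-11.6,0,-4.7,0],[0.85,50,0.4,-11.6,0,-4.7,0],[0.85,50,0.4,-11.6,0,-4.7,0],[0.85,50,0.4,-11.6,0,-4.7,0],[0.85,50,0.4,-11.6,0,-4.7,0],[0.85,50,0.4,-11.6,0,-4.7,0],[0.85,50,0.4,-11.6,0,-4.7,0],[0.85,50,2,-11.6,0,-4.7,0],[0.85,50,2,-11.6,0,-4.7,0],[0.85,50,2,-11.6,0,-4.7,0],[0.85,50,2,-11.6,0,-4.7,0],[0.85,50,2,-11.6,0,-4.7,0]]'
python3 - <<'E'
from h import *
st();im=arm.get_image("wrist");cv2.imwrite("pics/w46.png",im[:,:,::-1]);cv2.imwrite("pics/w46c.png",cv2.resize(im[150:330,220:400],None,fx=4,fy=3.2,interpolation=cv2.INTER_CUBIC)[:,:,::-1])
E
```

```text
clock: 53.48
position: [601.8, 109.7, 157.2]
ee_rot: [0.475, 0.524, -0.524, -0.475]
contact_force: [-1.8, 0.4, 1.1]
gripper_width: 72.5
t 53.48 P [601.8 109.7 157.2] jaw -174.3 tilt 0.0 F [-1.8  0.4  1.1] w 72.5 j [ 0.44  0.41 -0.12 -0.   -1.04 -0.34]
```

View pics/w46c.png

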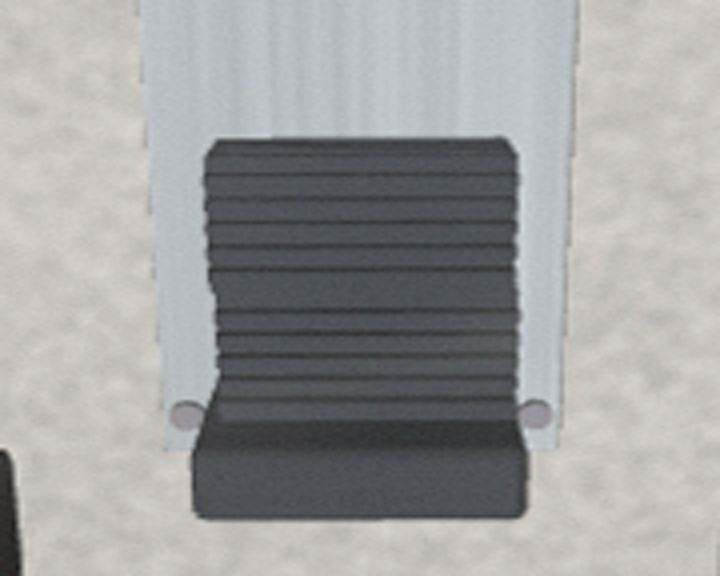

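```bash
python3 - <<'E'
from h import *
ex=np.array([-0.0993,0.995]);ey=np.array([-.995,-.0993]);o=np.array([608.3,53.]);c=cam("wrist")
for u,v,z in((310,192.8,6),(310,198.5,40),(310,239,40),(271.3,215,40),(349.5,215,40)):
    q=bp(c,u,v,z);print(u,v,z,q.round(1),((q[:2]-o)@ex).round(1),((q[:2]-o)@ey).round(1))
s=arm.read_state();p=s['position'];print(p,((p[:2]-o)@ex).round(1),((p[:2]-o)@ey).round(1))
E
```

```text
310 192.8 6 [605.5  89.8   6. ] 36.9 -0.8
310 198.5 40 [605.4  88.2  40. ] 35.3 -0.6
310 239 40 [602.3 119.8  40. ] 67.1 -0.7
271.3 215 40 [633.4 103.8  40. ] 48.0 -30.0
349.5 215 40 [574.3  97.8  40. ] 48.0 29.4
[601.87693199 109.59257499 157.4691674 ] 56.9 0.8
```

```bash
python3 -m inch '[[0.85,-0.55,4,-0.1,0,0,0],[0.85,-0.55,8,-0.1,0,0,0],[0.85,-0.55,12,-0.1,0,0,0],[0.85,-0.55,14.5,-0.1,0,0,0],[0.85,-0.55,15.3,-0.1,0,0,0],[0.85,-0.55,15.3,-0.1,0,0,0],[0.85,-0.55,15.3,-0.1,0,0,0],[0.4,-0.55,15.3,-0.1,0,0,0],[0.4,-0.55,15.3,-0.1,0,0,0],[0.4,-0.55,15.3,-0.1,0,0,0],[0.4,-0.55,15.3,-0.1,0,0,0],[0.4,-0.55,15.3,-0.1,0,0,0]]'
python3 - <<'E'
from h import *
st();im=arm.get_image("wrist");cv2.imwrite("pics/w47.png",im[:,:,::-1])
E
```

```text
clock: 54.53
position: [605.3, 106.0, 6.9]
ee_rot: [0.475, 0.526, -0.523, -0.473]
contact_force: [-0.0, -1.6, 6.7]
gripper_width: 58.8
t 54.53 P [605.3 106.    6.9] jaw -174.2 tilt 0.3 F [-0.  -1.6  6.7] w 58.8 j [ 0.44  0.59 -0.26  0.   -0.71 -0.34]
```

View pics/w47.png

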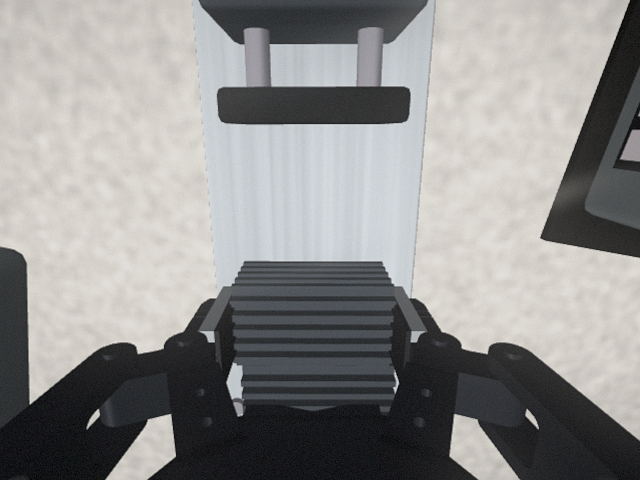

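Bar 2 is gripped and well centred (front edge at row 262). I lift and carry it to the tray.

```bash
python3 -m inch '[[0.4,0,-1,0,0,0,0],[0.4,0,-4,0,0,0,0],[0.4,0,-8,0,0,0,0],[0.4,0,-12,0,0,0,0],[0.4,0,-16,0,0,0,0],[0.4,0,-16.5,0,0,0,0],[0.4,0,-16.5,0,0,0,0]]'
python3 - <<'E'
from h import *
st();plan([496,-346,165],1)
E
```

```text
clock: 55.17
position: [605.1, 106.3, 174.0]
ee_rot: [0.475, 0.528, -0.521, -0.473]
contact_force: [-0.5, 0.7, -1.9]
gripper_width: 58.7
t 55.17 P [605.1 106.3 174. ] jaw -174.3 tilt 0.6 F [-0.5  0.7 -1.9] w 58.7 j [ 0.44  0.4  -0.1  -0.   -1.06 -0.34]
shift [-43.91   0.58  15.39] turn [0.5 4.8 0.3] alt [   0.4 -175.2   -0.8] j6 -0.34
```

```bash
python3 -m inch '[[0.4,-43.9,0,15.4,0,4.8,0],[0.4,-43.9,0,15.4,0,4.8,0],[0.4,-43.9,0,15.4,0,4.8,0],[0.4,-43.9,0,15.4,0,4.8,0],[0.4,-43.9,0,15.4,0,4.8,0],[0.4,-43.9,0,15.4,0,4.8,0],[0.4,-43.9,0,15.4,0,4.8,0],[0.4,-43.9,0,15.4,0,4.8,0],[0.4,-43.9,0,15.4,0,4.8,0],[0.4,-43.9,0,15.4,0,4.8,0],[0.4,-43.9,0,15.4,0,4.8,0],[0.4,-43.9,0,15.4,0,4.8,0],[0.4,-43.9,0,15.4,0,4.8,0],[0.4,-43.9,0,15.4,0,4.8,0],[0.4,-43.9,0,15.4,0,4.8,0]]'
python3 - <<'E'
from h import *
st();im=arm.get_image("wrist");cv2.imwrite("pics/w48.png",im[:,:,::-1])
E
```

```text
clock: 56.42
position: [493.8, -345.5, 167.6]
ee_rot: [0.495, 0.504, -0.504, -0.497]
contact_force: [0.4, 0.1, -0.9]
gripper_width: 58.7
t 56.42 P [ 493.8 -345.5  167.6] jaw -179.0 tilt 0.2 F [ 0.4  0.1 -0.9] w 58.7 j [-0.34  0.39 -0.13 -0.   -1.06  0.36]
```

View pics/w48.png

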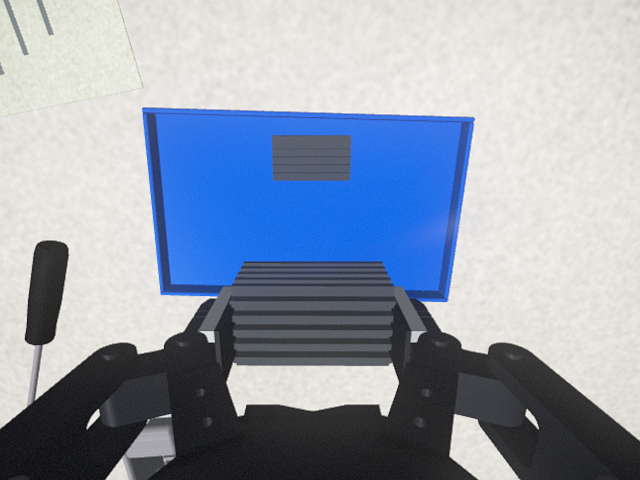

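```bash
python3 -m inch '[[0.4,0,4,0,0,0,0],[0.4,0,8,0,0,0,0],[0.4,0,12,0,0,0,0],[0.4,0,14.5,0,0,0,0],[0.4,0,15.8,0,0,0,0],[0.4,0,16.3,0,0,0,0],[0.4,0,16.5,0,0,0,0],[0.4,0,16.5,0,0,0,0],[0.6,0,16.5,0,0,0,0],[0.8,0,16.5,0,0,0,0],[0.8,0,16.5,0,0,0,0],[0.8,0,16.5,0,0,0,0],[0.85,0,15,0,0,0,0],[0.85,0,11,0,0,0,0],[0.85,0,7,0,0,0,0],[0.85,0,3,0,0,0,0],[0.85,0,-0.5,0,0,0,0],[0.85,0,-0.5,0,0,0,0]]'
python3 - <<'E'
from h import *
st();im=arm.get_image("wrist");cv2.imwrite("pics/w49.png",im[:,:,::-1]);plan([601.8,137,170],5.8)
E
```

```text
clock: 57.97
position: [498.4, -349.2, 182.7]
ee_rot: [0.501, 0.506, -0.503, -0.49]
contact_force: [0.7, -0.3, 0.0]
gripper_width: 72.8
t 57.97 P [ 498.4 -349.2  182.7] jaw -179.0 tilt 1.0 F [ 0.7 -0.3  0. ] w 72.8 j [-0.34  0.38 -0.11  0.   -1.07  0.36]
shift [ 48.31   0.8  -11.32] turn [ 0.6 -4.8 -0.2] alt [  0.4 175.2   0.9] j6 0.36
```

View pics/w49.png

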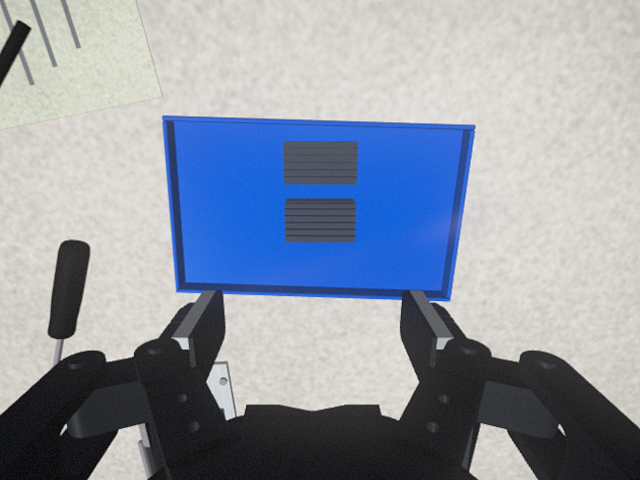

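Two bars lie flat in the tray. Now the last one, at clamp x of about 87.

```bash
python3 -m inch '[[0.85,48.3,0.4,-11.4,0,-4.8,0],[0.85,48.3,0.4,-11.4,0,-4.8,0],[0.85,48.3,0.4,-11.4,0,-4.8,0],[0.85,48.3,0.4,-11.4,0,-4.8,0],[0.85,48.3,0.4,-11.4,0,-4.8,0],[0.85,48.3,0.4,-11.4,0,-4.8,0],[0.85,48.3,0.4,-11.4,0,-4.8,0],[0.85,48.3,0.4,-11.4,0,-4.8,0],[0.85,48.3,0.4,-11.4,0,-4.8,0],[0.85,48.3,0.4,-11.4,0,-4.8,0],[0.85,48.3,0.4,-11.4,0,-4.8,0],[0.85,48.3,0.4,-11.4,0,-4.8,0],[0.85,48.3,1.8,-11.4,0,-4.8,0],[0.85,48.3,1.8,-11.4,0,-4.8,0],[0.85,48.3,1.8,-11.4,0,-4.8,0],[0.85,48.3,1.8,-11.4,0,-4.8,0],[0.85,48.3,1.8,-11.4,0,-4.8,0]]'
python3 - <<'E'
from h import *
st();im=arm.get_image("wrist");cv2.imwrite("pics/w50.png",im[:,:,::-1]);cv2.imwrite("pics/w50c.png",cv2.resize(im[150:330,220:400],None,fx=4,fy=3.2,interpolation=cv2.INTER_CUBIC)[:,:,::-1])
E
```

```text
clock: 59.43
position: [600.1, 136.9, 156.3]
ee_rot: [0.475, 0.524, -0.524, -0.475]
contact_force: [0.0, -0.4, 0.1]
gripper_width: 72.6
t 59.43 P [600.1 136.9 156.3] jaw -174.3 tilt 0.1 F [ 0.  -0.4  0.1] w 72.6 j [ 0.49  0.42 -0.11 -0.   -1.04 -0.39]
```

View pics/w50c.png

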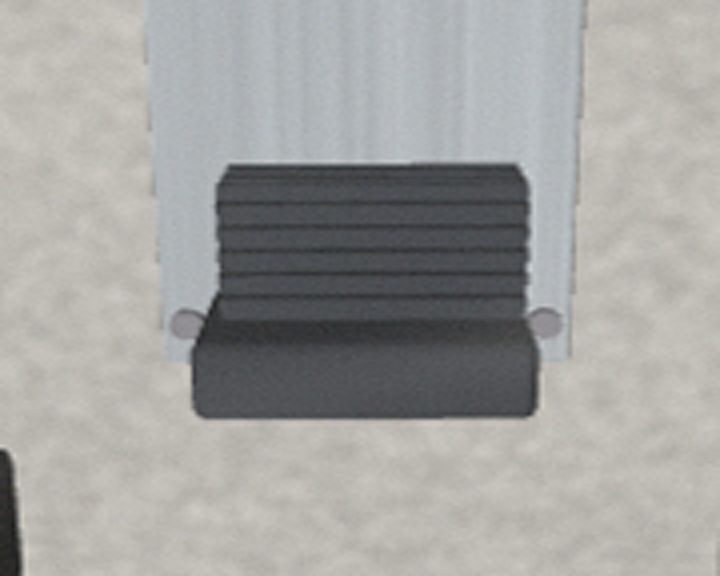

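```bash
python3 -m inch '[[0.85,0.1,4,0,0,0,0],[0.85,0.1,8,0,0,0,0],[0.85,0.1,12,0,0,0,0],[0.85,0.1,14.5,0,0,0,0],[0.85,0.1,15.2,0,0,0,0],[0.85,0.1,15.2,0,0,0,0],[0.85,0.1,15.2,0,0,0,0],[0.4,0.1,15.2,0,0,0,0],[0.4,0.1,15.2,0,0,0,0],[0.4,0.1,15.2,0,0,0,0],[0.4,0.1,15.2,0,0,0,0],[0.4,0.1,15.2,0,0,0,0]]'
python3 - <<'E'
from h import *
st();im=arm.get_image("wrist");cv2.imwrite("pics/w51.png",im[:,:,::-1])
E
```

```text
clock: 60.48
position: [601.8, 139.7, 7.0]
ee_rot: [0.475, 0.526, -0.523, -0.474]
contact_force: [-0.4, -1.2, 6.9]
gripper_width: 58.7
t 60.48 P [601.8 139.7   7. ] jaw -174.2 tilt 0.3 F [-0.4 -1.2  6.9] w 58.7 j [ 0.49  0.59 -0.25 -0.   -0.72 -0.39]
```

View pics/w51.png

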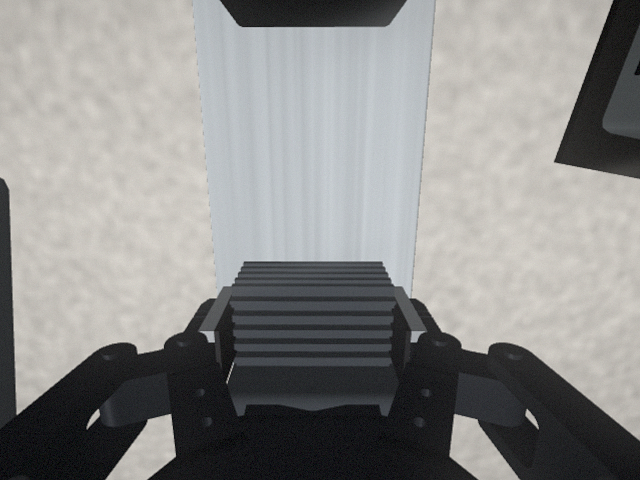

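```bash
python3 -m inch '[[0.4,-0.3,0,0,0,0,0],[0.4,-0.6,-0.4,0,0,0,0],[0.4,-0.6,-2,0,0,0,0],[0.4,-0.6,-5,0,0,0,0],[0.4,-0.6,-9,0,0,0,0],[0.4,-0.6,-13,0,0,0,0],[0.4,-0.6,-16.5,0,0,0,0],[0.4,-0.6,-16.5,0,0,0,0]]'
python3 - <<'E'
from h import *
st();plan([496,-300.5,165],1)
E
```

```text
clock: 61.2
position: [605.0, 134.2, 178.7]
ee_rot: [0.477, 0.53, -0.519, -0.471]
contact_force: [1.6, 0.5, 0.5]
gripper_width: 58.8
t 61.2 P [605.  134.2 178.7] jaw -174.2 tilt 1.0 F [1.6 0.5 0.5] w 58.8 j [ 0.48  0.4  -0.08  0.   -1.07 -0.38]
shift [-42.15   0.91  15.27] turn [1.  4.8 0.3] alt [   0.5 -175.2   -1.5] j6 -0.38
```

```bash
python3 -m inch '[[0.4,-42.2,0,15.2,0,4.8,0],[0.4,-42.2,0,15.2,0,4.8,0],[0.4,-42.2,0,15.2,0,4.8,0],[0.4,-42.2,0,15.2,0,4.8,0],[0.4,-42.2,0,15.2,0,4.8,0],[0.4,-42.2,0,15.2,0,4.8,0],[0.4,-42.2,0,15.2,0,4.8,0],[0.4,-42.2,0,15.2,0,4.8,0],[0.4,-42.2,0,15.2,0,4.8,0],[0.4,-42.2,0,15.2,0,4.8,0],[0.4,-42.2,0,15.2,0,4.8,0],[0.4,-42.2,0,15.2,0,4.8,0],[0.4,-42.2,0,15.2,0,4.8,0],[0.4,-42.2,0,15.2,0,4.8,0],[0.4,-42.2,0,15.2,0,4.8,0]]'
python3 - <<'E'
from h import *
st();im=arm.get_image("wrist");cv2.imwrite("pics/w52.png",im[:,:,::-1]);st()
E
```

```text
clock: 62.45
position: [491.6, -301.2, 168.5]
ee_rot: [0.495, 0.505, -0.504, -0.496]
contact_force: [-0.2, -0.0, -1.8]
gripper_width: 58.9
t 62.45 P [ 491.6 -301.2  168.5] jaw -179.0 tilt 0.1 F [-0.2 -0.  -1.8] w 58.9 j [-0.27  0.35 -0.19 -0.   -1.03  0.29]
t 62.5 P [ 491.8 -301.   168.6] jaw -179.0 tilt 0.1 F [-0.9  0.8 -1.4] w 58.8 j [-0.27  0.35 -0.19 -0.   -1.03  0.29]
```

View pics/w52.png

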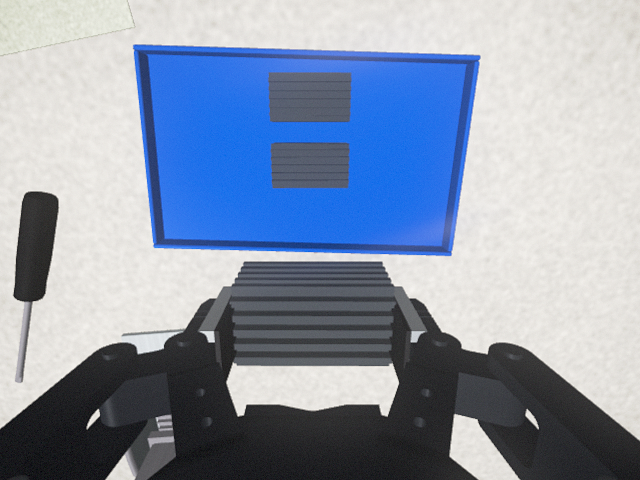

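```bash
python3 -m inch '[[0.4,-0.2,4,0,0,0,0],[0.4,-0.2,8,0,0,0,0],[0.4,-0.2,12,0,0,0,0],[0.4,-0.2,14.5,0,0,0,0],[0.4,-0.2,15.8,0,0,0,0],[0.4,-0.2,16.3,0,0,0,0],[0.4,-0.2,16.5,0,0,0,0],[0.4,-0.2,16.5,0,0,0,0]]'
python3 - <<'E'
from h import *
st();im=arm.get_image("wrist");cv2.imwrite("pics/w53.png",im[:,:,::-1])
E
```

```text
clock: 63.17
position: [491.3, -302.5, 4.8]
ee_rot: [-0.494, -0.505, 0.505, 0.496]
contact_force: [-2.6, 0.5, 4.6]
gripper_width: 59.1
t 63.17 P [ 491.3 -302.5    4.8] jaw -178.9 tilt 0.1 F [-2.6  0.5  4.6] w 59.1 j [-0.27  0.55 -0.36 -0.   -0.67  0.29]
```

View pics/w53.png

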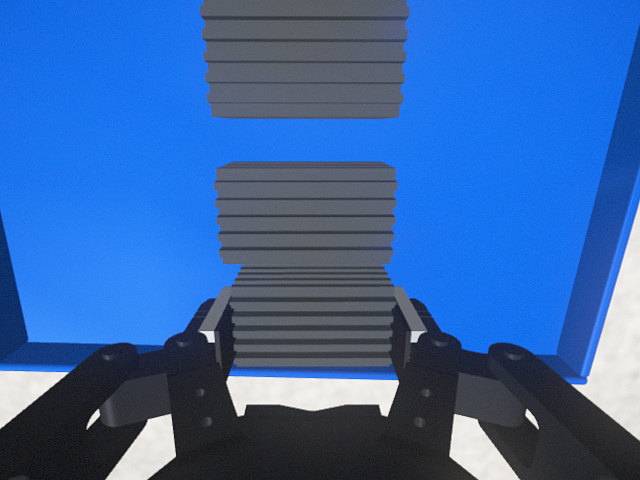

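The bar is down on the tray floor, inside the wall and clear of bar 2. I release and withdraw.

```bash
python3 -m inch '[[0.6,0,0,0,0,0,0],[0.8,0,0,0,0,0,0],[0.8,0,0,0,0,0,0],[0.8,0,0,0,0,0,0],[0.85,0,-1.5,0,0,0,0],[0.85,0,-5,0,0,0,0],[0.85,0,-9,0,0,0,0],[0.85,0,-13,0,0,0,0],[0.85,0,-17,0,0,0,0],[0.85,-4,-21,0,0,0,0],[0.85,-8,-22,0,0,0,0],[0.85,-12,-22,0,0,0,0],[0.85,-16,-22,0,0,0,0],[0.85,-20,-22,0,0,0,0],[0.85,-24,-22,0,0,0,0],[0.85,-24,-22,0,0,0,0],[0.85,-24,-22,0,0,0,0]]'
python3 - <<'E'
from h import *
st()
for n in("top","scene","wrist"):cv2.imwrite(f"pics/{n}_f.png",arm.get_image(n)[:,:,::-1])
E
```

```text
clock: 64.63
position: [494.7, -546.5, 220.8]
ee_rot: [0.496, 0.503, -0.503, -0.498]
contact_force: [-0.2, 0.1, 0.5]
gripper_width: 72.8
t 64.63 P [ 494.7 -546.5  220.8] jaw -179.3 tilt 0.2 F [-0.2  0.1  0.5] w 72.8 j [-0.62  0.58  0.33 -0.   -1.32  0.63]
```

View pics/top_f.png

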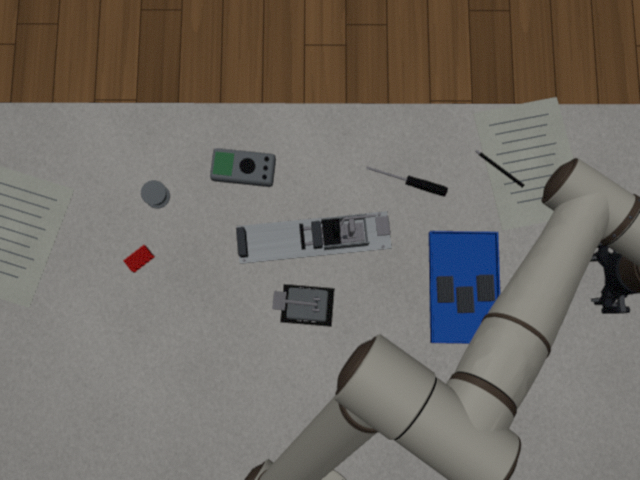

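View pics/scene_f.png

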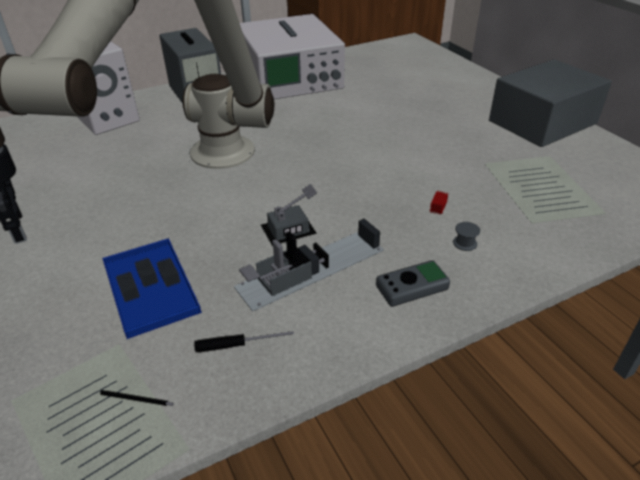

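```bash
python3 - <<'E'
import cv2
a=cv2.imread("pics/top_f.png")[225:350,420:515];b=cv2.imread("pics/scene_f.png")[230:340,90:215]
cv2.imwrite("pics/f1.png",cv2.resize(a,None,fx=4.5,fy=4.5,interpolation=2));cv2.imwrite("pics/f2.png",cv2.resize(b,None,fx=5,fy=5,interpolation=2))
E
```

```text
(no output)
```

View pics/f1.png

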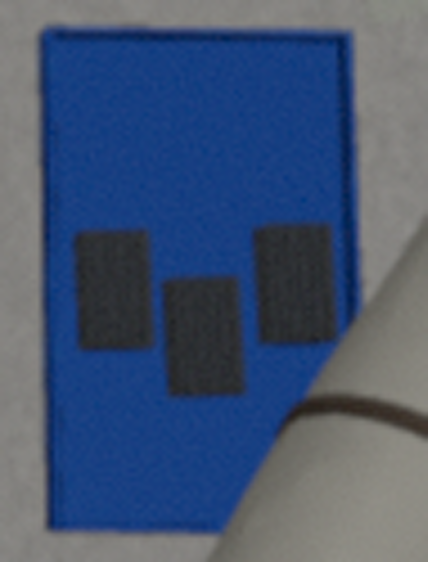

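View pics/f2.png

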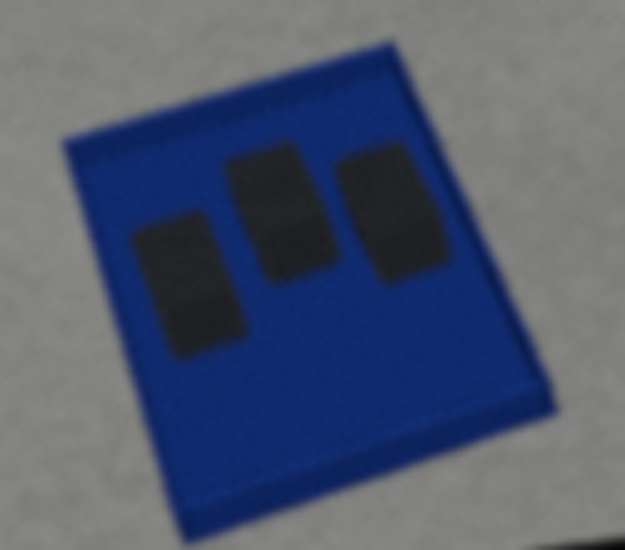

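All three bars lie flat and apart in the tray. The middle one has been nudged aside but is still flat and inside. The jaw is home, the lever is up, and the bystanders and the red block are where they were. I hand the job in.

```bash
python3 - <<'E'
from h import *
print(arm.job_done());st()
E
```

```text
the job is handed in; nothing more can be done
None
the job is handed in; nothing more can be done
```

The whole sequence was carried out in order and handed in; the last clock reading was about 65 s, against the 210 s limit.

- **Clamp and batch:** I pressed the release until the jaw was home and laid the three bars side by side against the fixed jaw. Four trigger squeezes pushed the pad in by about 7.5 mm, measured from the pictures.
- **Counter:** With the batch gripped, I pressed the counter lever to its stop and it sprang back.
- **Unload:** I pressed the release again until the jaw was home and laid the three bars in the tray.
- **Last checks:** In the final top and scene views all three bars are flat, apart and inside the tray. The jaw is home and the counter lever is up. The red look-alike and the other things on the bench look unmoved.

**What did not go to plan:**
- **Fingertip offset:** The open fingertips stood about 19 mm behind the reported TCP, not ahead of it. This cost two failed grasps on the first bar, and once the fingertips pressed on its top with about 18 N.
- **First bar on the bed:** It tilted against the fixed jaw on the way down and was set straight.
- **Force at the counter stop:** The fingertips briefly pushed with about 57 N. That is under the 120 N wrist limit. It is above the 40 N limit for the arm and gripper body, but I believe only the fingertips touched.
- **Bar moved in the tray:** The middle bar was knocked 1 to 2 cm aside after it was placed. I left it, as it still lay flat and clear of the others.

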